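Round-bottom flasks into their heating blocks

ROBOT

A 6-joint arm with a two-finger parallel gripper is mounted at the origin on the work surface. World frame = base frame: x ahead of the robot, y to its left, z up, the work surface at z = 0. Lengths are in m, angles in rad, forces in N, time in s.
With the tool pointing down it reaches from about 0.35 to 1 m from the base axis. Payload 7.1 kg.
Tool frame: the origin (TCP) lies at the very end of the fingers, on their centre line; the grasp point (between the pads) lies robot.hold_point_z behind it (robot.hold_point_z is the distance from the TCP to the grasp point, in m); z points along the fingers, y is the direction in which the jaws open and shut (so a half turn about z gives the same grasp; the last joint's range is limited). The gripper opens to 85 mm and grips with 20 to 120 N. Pads are 22 mm wide; open, the fingers measure 114 mm over their backs; the gripper's body (76 mm by 85 mm) begins 54 mm behind the grasp point. The pads swing forward as they close: fully open they stand 13 mm farther back than shut.
Start: joints at [-0.019, 0.423, 1.63, -0, 1.089, -0.019], TCP at [0.625, 0, 0.231] pointing down, gripper open.
Joint ranges: [-3, 3], [-0.9, 2.11], [0.09, 2.58], [-1.31, 4.45], [0.11, 2.69], [-2.54, 2.54]. Speed limits (rad/s): [2.39, 2.39, 3.01, 3.14, 3.14, 3.14].

INTERFACE

Orientations are given as a unit quaternion [x, y, z, w].
In Python, from cell import telemetry, vision, job, robot gives the robot as it stands.
- The arm moves only by the tool arm_command, never from a script. Its argument "rows" is a list of rows, each a list of 7 numbers: the turn, a rotation vector about the world's x, y, z in rad, then the shift along the world's x, y, z in cm, then the closure, from 0 (fully open) to 1 (shut). In form: [[wx, wy, wz, tx, ty, tz, claw], ...]. A call has exactly 5 rows; each row is the pose to reach, as a shift and turn from the pose commanded when the call began; what a row does not reach only later rows make up. A row lasts 1/8 s, in which the tool goes at most 62.5 mm and 10.7 degrees, less where a joint would pass 70% of its speed; a pose out of reach is approached as far as the arm can. A call with a gripper value outside its range is refused whole. The fingers move at their own pace and stop on an object; "force" is the grip in N (left out, the last holds). Time passes only in rows, so rows that repeat a pose let the fingers close, or fill a call up. It gives the time, the measured TCP pose, the force and the opening at its end, in the units of the state.
- telemetry.state(): the state, without advancing time (a new reading comes with each control period).
- vision.grab_frame(name): name is "scene" or "side" or "wrist"; returns the picture (480x640x3 uint8, red, green, blue); there is no depth.
- vision.calibration(name): a dict with "fov_y" (degrees; the focal length in pixels is half the picture's height over the tangent of half this angle, whatever the lens; pixels are square), "cx", "cy" (the principal point, pixels), "world_from_camera" (4x4, takes a point from camera to world coordinates). Camera axes: x right, y down, z forward; pixel columns grow to the right and rows downward; lengths in m; the calibration is good to about 2 mm. A picture is of the moment at which its call begins: read the wrist's pose just before it. calibration takes no time and is no camera call; for the wrist camera it gives the pose at the moment of the call.
- job.hand_in(): hands the job in, once; it reports no verdict.
The state is a dict: "time_s": time; "q": joint angles; "joint_vel": joint speeds; "effort": joint torques, N m; "tool_pos": TCP position; "ee_rot": TCP orientation; "force": force on the tool from outside, world axes, zero at the start; "moment": the same for the moment, N m; "finger_gap": finger opening in m.
Only numpy, scipy, OpenCV 4.12 (cv2) and the standard library are available. Lean on these libraries where they do the work, as an engineer would, in place of code of your own. Each camera call takes 0.05 s, during which the arm holds its last target.

TASK

Set up the hotplate for the next reactions: take the four round-bottom flasks off their cork rings and seat each one, upright, in the aluminium heating block whose bowl is its own size. Lower each flask into its bowl rather than dropping it, let go of it, and do not shift the beaker or the conical flask that stand among them.

Things in the scene. Friction and masses are not known exactly. Their poses are not given: they have to be found in the camera images.
- flask_25: Smallest of the four loose round-bottom glass flasks (25 ml, about 35 g): ball 42 mm across, neck 20 mm across rising 46 mm above the ball's top, mouth 67 mm above the origin. Origin: centre of the ball, 35.6 mm above the bench at the start, on a loose cork ring 64 mm across, 20 mm high; z up the neck. Grip the neck, any yaw; bottom-heavy, it rights itself when let go in a bowl.
- flask_50: Second smallest of the four loose round-bottom glass flasks (50 ml, about 50 g): ball 51 mm across, neck 24 mm across rising 48 mm above the ball's top, mouth 73.5 mm above the origin. Origin: centre of the ball, 41 mm above the bench at the start, on a loose cork ring 76 mm across, 22 mm high; z up the neck. Grip the neck, any yaw; bottom-heavy, it rights itself when let go in a bowl.
- flask_100: Second largest of the four loose round-bottom glass flasks (100 ml, about 80 g): ball 64 mm across, neck 29 mm across rising 52 mm above the ball's top, mouth 84 mm above the origin. Origin: centre of the ball, 48.2 mm above the bench at the start, on a loose cork ring 90 mm across, 25 mm high; z up the neck. Grip the neck, any yaw; bottom-heavy, it rights itself when let go in a bowl.
- flask_250: Largest of the four loose round-bottom glass flasks (250 ml, about 150 g): ball 85 mm across, neck 34 mm across rising 58 mm above the ball's top, mouth 100.5 mm above the origin. Origin: centre of the ball, 60.1 mm above the bench at the start, on a loose cork ring 110 mm across, 30 mm high; z up the neck. Grip the neck, any yaw; bottom-heavy, it rights itself when let go in a bowl.
- block_25: Heating block of the smallest flask: round aluminium block 66 mm across, 28 mm high, fixed on the long white hotplate (top 60 mm over the bench). Origin: centre of its underside, z up. Bowl mouth 44 mm across, bowl floor 14 mm above the origin; a seated 25 ml flask has its ball's centre over the origin, 35 mm above it. The bowl centres a ball let go up to 5 mm off.
- block_50: Heating block of the second smallest flask: round aluminium block 75 mm across, 31 mm high, fixed on the long white hotplate (top 60 mm over the bench). Origin: centre of its underside, z up. Bowl mouth 53 mm across, bowl floor 14 mm above the origin; a seated 50 ml flask has its ball's centre over the origin, 39.5 mm above it. The bowl centres a ball let go up to 5 mm off.
- block_100: Heating block of the second largest flask: round aluminium block 87 mm across, 35 mm high, fixed on the long white hotplate (top 60 mm over the bench). Origin: centre of its underside, z up. Bowl mouth 65 mm across, bowl floor 14 mm above the origin; a seated 100 ml flask has its ball's centre over the origin, 46 mm above it. The bowl centres a ball let go up to 5 mm off.
- block_250: Heating block of the largest flask: round aluminium block 108 mm across, 42 mm high, fixed on the long white hotplate (top 60 mm over the bench). Origin: centre of its underside, z up. Bowl mouth 86 mm across, bowl floor 14 mm above the origin; a seated 250 ml flask has its ball's centre over the origin, 56.5 mm above it. The bowl centres a ball let go up to 5 mm off.
- beaker: Bystander, loose: an empty clear-glass beaker, 54 mm across the rim and 70 mm high, origin at the centre of its underside, z up. It stands among the flasks; leave it alone.
- conical: Bystander, loose: an empty flat-bottomed conical flask of clear glass, 64 mm across the foot and 106 mm high, origin at the centre of its underside, z up. It stands among the round-bottom flasks; leave it alone.

How it is judged:
At the end, for the whole second after the job is handed in: Each of the four flasks sits in the bowl of its own heating block: ball centre within 8 mm of the block's axis and within 6 mm of its seated height, neck within 15 degrees of upright, released and at rest; the beaker and the conical flask stand within 30 mm of where they were (horizontal distance between flask_25 and block_25 below 0.008 m and z of flask_25 in the frame of block_25 between 0.029 and 0.041 m and angle between each of flask_25, flask_50, flask_100, flask_250's own z axis and vertical below 0.26 rad and linear speed of each of flask_25, flask_50, flask_100, flask_250 below 0.02 m/s and angular speed of each of flask_25, flask_50, flask_100, flask_250 below 0.3 rad/s and contact force between each of flask_25, flask_50, flask_100, flask_250 and the fingers below 0.05 N and horizontal distance between flask_50 and block_50 below 0.008 m and z of flask_50 in the frame of block_50 between 0.0335 and 0.0455 m and horizontal distance between flask_100 and block_100 below 0.008 m and z of flask_100 in the frame of block_100 between 0.04 and 0.052 m and horizontal distance between flask_250 and block_250 below 0.008 m and z of flask_250 in the frame of block_250 between 0.0505 and 0.0625 m and distance of each of beaker, conical from where it was at the start of the episode below 0.03 m); the robot touches nothing.
It fails at once if a flask is dropped: it moves faster than 0.7 m/s with no finger on it, as after a fall of 25 mm ((linear speed of flask_25 above 0.7 m/s and contact force between flask_25 and the fingers below 0.05 N) or (linear speed of flask_50 above 0.7 m/s and contact force between flask_50 and the fingers below 0.05 N) or (linear speed of flask_100 above 0.7 m/s and contact force between flask_100 and the fingers below 0.05 N) or (linear speed of flask_250 above 0.7 m/s and contact force between flask_250 and the fingers below 0.05 N)).
It fails at once if the beaker or the conical flask is shifted by more than 30 mm (distance of any of beaker, conical from where it was at the start of the episode above 0.03 m).
It also fails if it takes over 112 s, if anything falls off the work surface, if the arm or the gripper's body presses on something with over 40 N, if the wrist force passes 120 N, or if a joint passes its speed limit or range.

## Working session

There is one attempt and no reset: what is moved stays moved. The work goes in short steps, Python scripts to look and compute and a tool call to move; the robot and the scene stay as the last step left them, time stands still between calls to the robot, and variables do not carry over. Pictures are saved under pics/ and viewed, and the job is handed in when it is done.

Besides the shell and the picture viewer there is one more tool, called after "Request:" by a JSON object that holds its "fn" and its "kwargs". arm_command: Moves the arm, as the interface text tells. Its arguments: {"type":"object","properties":{"rows":{"type":"array","items":{"type":"array","items":{"type":"number"}}},"force":{"type":"number"}},"required":["rows"]}

```bash
ls; mkdir -p pics; python3 - <<'E'
from cell import telemetry, vision, job, robot
import cv2
print(telemetry.state()); print(robot.hold_point_z)
for n in ("scene","side","wrist"):
    c=vision.calibration(n); print(n,c)
    cv2.imwrite(f"pics/{n}0.png",vision.grab_frame(n)[:,:,::-1])
E
```

```text
pics
{'time_s': 0.0, 'q': array([-1.89819224e-02,  4.23832685e-01,  1.63072349e+00, -2.71573223e-05,
        1.08859179e+00, -1.90078233e-02]), 'joint_vel': array([ 0.00075137, -0.0011292 , -0.00194228,  0.00097606, -0.00142301,
        0.00014539]), 'effort': array([ 6.87376578e-04, -5.57382560e+01, -2.81743366e+01,  7.52266601e-05,
        7.21184188e-03,  1.02962622e-05]), 'tool_pos': array([6.24436764e-01, 4.04666131e-05, 2.30537626e-01]), 'ee_rot': array([ 7.07092951e-01,  7.07120184e-01, -5.48003222e-04, -5.51888413e-04]), 'force': array([-0.5137879 ,  0.54237418,  0.07748219]), 'moment': array([-0.01274881,  0.06357114, -0.0397217 ]), 'finger_gap': 0.08528301122935228}
0.0187
scene {'fov_y': 53.05510326291701, 'cx': 310.2533414689922, 'cy': 244.42083907209218, 'world_from_camera': array([[ 0.73629899,  0.5692147 , -0.36586668,  0.87793364],
       [ 0.67660143, -0.61244897,  0.40879916, -0.37928662],
       [ 0.00861982, -0.54854433, -0.83607704,  0.82168687],
       [ 0.        ,  0.        ,  0.        ,  1.        ]])}
side {'fov_y': 46.02291555191373, 'cx': 315.38276230851613, 'cy': 237.7544841505626, 'world_from_camera': array([[ 0.89099474, -0.34421367,  0.29604952,  0.19801881],
       [-0.45385468, -0.65802453,  0.6008491 , -0.69098336],
       [-0.01201263, -0.66971685, -0.74251938,  0.90724798],
       [ 0.        ,  0.        ,  0.        ,  1.        ]])}
wrist {'fov_y': 63.29108379609679, 'cx': 324.46888864034014, 'cy': 235.59922721385817, 'world_from_camera': array([[ 9.99999972e-01,  2.51355151e-05,  2.34605181e-04,
         6.25075569e-01],
       [ 9.25158302e-05, -9.56457256e-01, -2.91872420e-01,
         7.45324452e-02],
       [ 2.17053464e-04,  2.91872434e-01, -9.56457231e-01,
         3.73256077e-01],
       [ 0.00000000e+00,  0.00000000e+00,  0.00000000e+00,
         1.00000000e+00]])}
```

View pics/scene0.png

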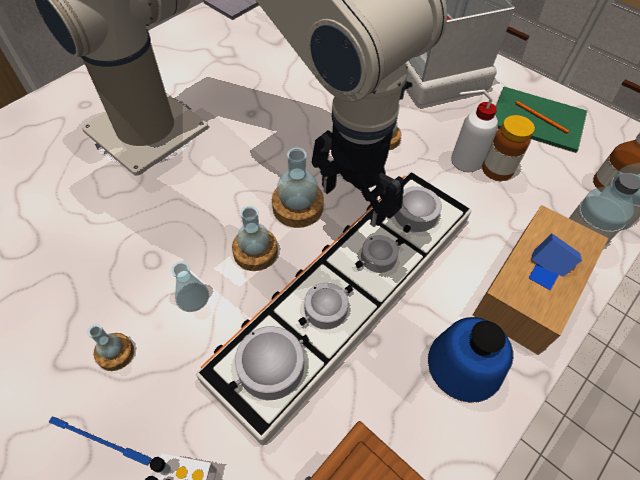

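View pics/side0.png

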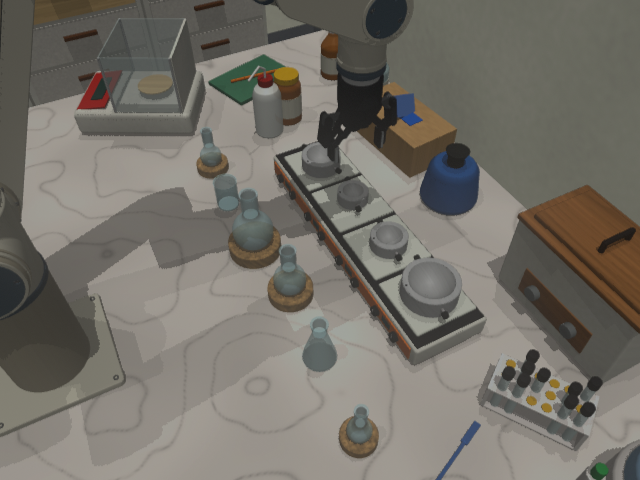

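View pics/wrist0.png

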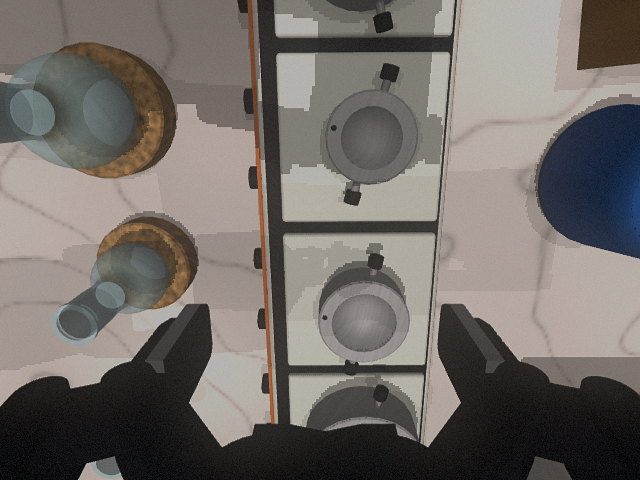

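```bash
cat > h.py <<'E'
import numpy as np, cv2
from cell import telemetry, vision
def ray(cal,u,v):
    f=240/np.tan(np.radians(cal['fov_y']/2)); T=np.array(cal['world_from_camera'])
    d=T[:3,:3]@np.array([(u-cal['cx'])/f,(v-cal['cy'])/f,1.]); return T[:3,3],d
def onz(cal,u,v,z):
    o,d=ray(cal,u,v); return o+d*(z-o[2])/d[2]
def proj(cal,p):
    f=240/np.tan(np.radians(cal['fov_y']/2)); T=np.array(cal['world_from_camera'])
    c=T[:3,:3].T@(np.array(p)-T[:3,3]); return c[0]/c[2]*f+cal['cx'],c[1]/c[2]*f+cal['cy']
def tri(rs):
    A=np.zeros((3,3));b=np.zeros(3)
    for o,d in rs:
        d=d/np.linalg.norm(d);P=np.eye(3)-np.outer(d,d);A+=P;b+=P@o
    p=np.linalg.solve(A,b); e=[np.linalg.norm((np.eye(3)-np.outer(d,d)/(d@d))@(p-o)) for o,d in rs]
    return p,e
E
python3 - <<'E'
import cv2
s=cv2.imread('pics/scene0.png'); d=cv2.imread('pics/side0.png')
def crop(i,x,y,w,h,k,n): cv2.imwrite('pics/'+n,cv2.resize(i[y:y+h,x:x+w],None,fx=k,fy=k,interpolation=cv2.INTER_CUBIC))
crop(s,80,120,260,195,3,'c1.png'); crop(s,80,310,80,60,5,'c1b.png')
crop(d,190,120,220,165,3.6,'c2.png'); crop(d,240,260,220,200,3,'c2b.png'); crop(d,190,120,50,50,6,'c2c.png')
E
```

```text
(no output)
```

View pics/c2.png

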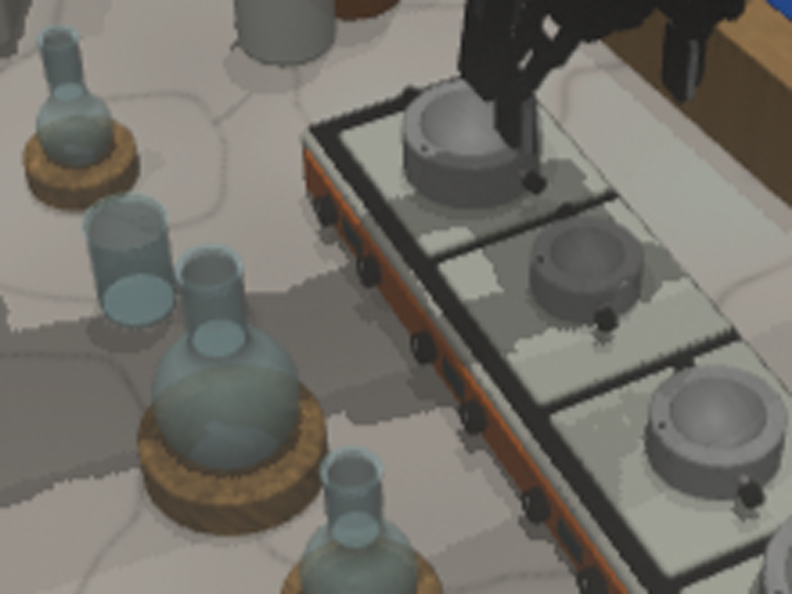

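View pics/c2b.png

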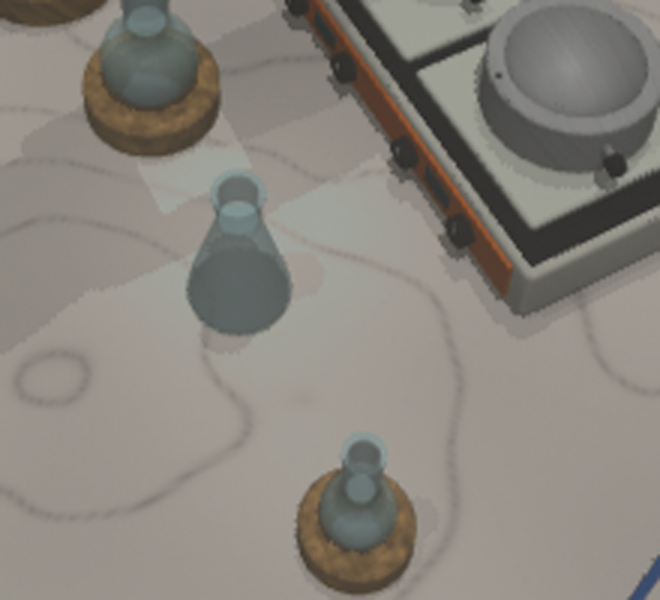

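View pics/c1.png

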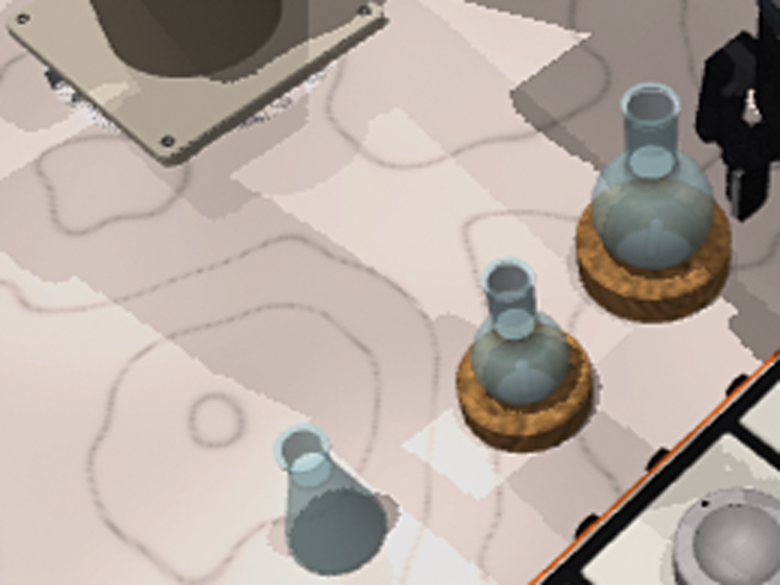

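```bash
python3 - <<'E'
import cv2
s=cv2.imread('pics/scene0.png'); d=cv2.imread('pics/side0.png')
def crop(i,x,y,w,h,k): return cv2.resize(i[y:y+h,x:x+w],(w*k,h*k),interpolation=cv2.INTER_CUBIC)
import numpy as np
a=crop(s,80,310,80,60,5); b=crop(s,360,170,80,60,5)   # scene small / block
cv2.imwrite('pics/d1.png',np.hstack([a,b]))
cv2.imwrite('pics/d2.png',crop(s,220,240,200,150,4))
cv2.imwrite('pics/d3.png',crop(d,290,130,180,190,3))
E
```

```text
(no output)
```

View pics/d1.png

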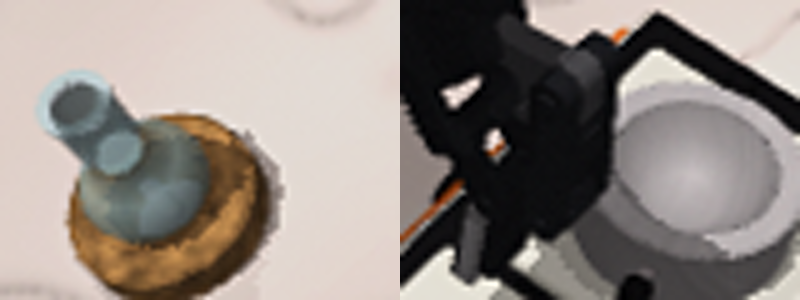

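View pics/d2.png

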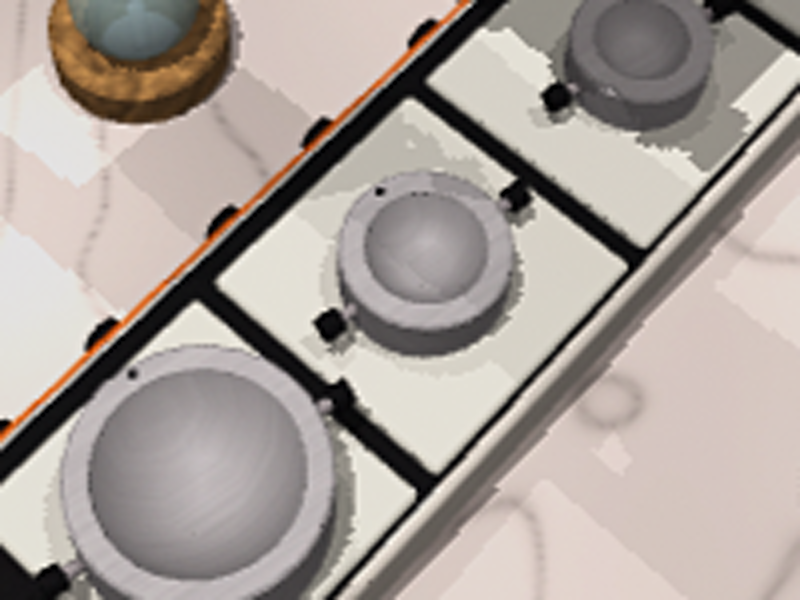

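View pics/d3.png

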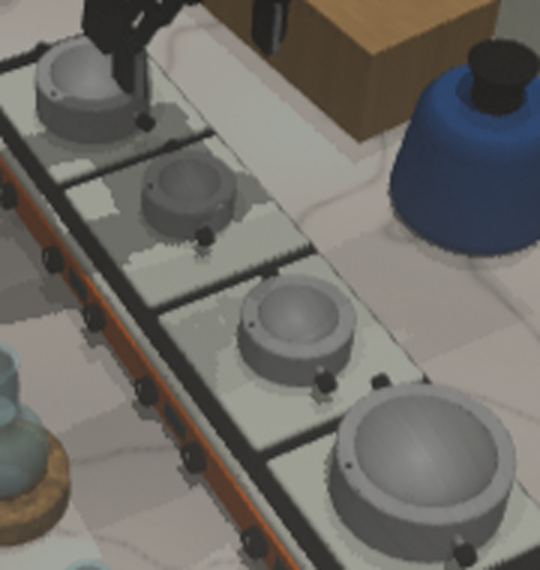

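```bash
python3 - <<'E'
from h import *
S=vision.calibration('scene');D=vision.calibration('side')
for n,s,d in [('b250',(269.5,358.2),(432.3,281.3)),('b50',(326.7,301.7),(389,233.7)),('b25',(380.5,249),(353,189.7)),('b100',(419.4,203.4),(322.7,157.3)),
 ('f250',(296.7,155),(248.6,194.4)),('f100',(249.3,213.3),(287.8,250.6)),('fnear',(95.5,330),(361,412))]:
    p,e=tri([ray(S,*s),ray(D,*d)]); print(n,p.round(4),np.round(e,4))
for z in (.1026,.1145): print('far',onz(D,206.7,130.5,z))
for z in (.0885,.0907,.095,.102):
  print(z,[ (onz(S,*s,z)[:2].round(4),onz(D,*d,z)[:2].round(4)) for s,d in [((269.5,358.2),(432.3,281.3)),((326.7,301.7),(389,233.7)),((380.5,249),(353,189.7)),((419.4,203.4),(322.7,157.3))]])
# ring sizes
w=lambda a,b,z: np.linalg.norm(onz(D,*a,z)-onz(D,*b,z))
print('near ring',w((240+297/3,260+525/3),(240+416/3,260+525/3),.02),'far ring',w((190+24/3.6,120+155/3.6),(190+139/3.6,120+155/3.6),.02))
E
```

```text
b250 [ 0.6588 -0.226   0.098 ] [0.0014 0.0014]
b50 [ 0.6563 -0.0875  0.0902] [0.0004 0.0004]
b25 [0.6573 0.0583 0.0876] [0.0008 0.0008]
b100 [0.6497 0.1872 0.0883] [0.0049 0.0049]
f250 [0.4337 0.0748 0.1588] [0.0005 0.0005]
f100 [ 0.4495 -0.0661  0.1292] [0.0001 0.0001]
fnear [ 0.4206 -0.3822  0.0983] [0.0011 0.0011]
far [0.44740491 0.3760662  0.1026    ]
far [0.44371672 0.36028553 0.1145    ]
0.0885 [(array([ 0.6553, -0.2226]), array([ 0.6645, -0.2221])), (array([ 0.6559, -0.0872]), array([ 0.6572, -0.0858])), (array([0.6572, 0.0587]), array([0.6568, 0.0565])), (array([0.6477, 0.1931]), array([0.649, 0.18 ]))]
0.0907 [(array([ 0.6559, -0.2231]), array([ 0.6632, -0.2233])), (array([ 0.6566, -0.0881]), array([ 0.6559, -0.0874])), (array([0.6579, 0.0574]), array([0.6556, 0.0545])), (array([0.6483, 0.1914]), array([0.6478, 0.1777]))]
0.095 [(array([ 0.6572, -0.224 ]), array([ 0.6608, -0.2258])), (array([ 0.6579, -0.0898]), array([ 0.6535, -0.0906])), (array([0.6592, 0.0548]), array([0.6532, 0.0505])), (array([0.6497, 0.188 ]), array([0.6455, 0.1731]))]
0.102 [(array([ 0.6594, -0.2255]), array([ 0.6568, -0.2298])), (array([ 0.66  , -0.0926]), array([ 0.6496, -0.0958])), (array([0.6613, 0.0506]), array([0.6493, 0.0441])), (array([0.6519, 0.1826]), array([0.6416, 0.1657]))]
near ring 0.06367835341195158 far ring 0.07722033946438275
```

```bash
python3 - <<'E'
from h import *
D=vision.calibration('side');W=vision.calibration('wrist');S=vision.calibration('scene')
print('b25',onz(W,372,137,.088),'b50',onz(W,364.5,323,.091),'f100',onz(W,77,322,.1322))
print('conical base',onz(D,319.5,355,0),'beaker',onz(D,228.5,203,0), onz(S,192,291,0))
E
```

```text
b25 [0.65904888 0.06076785 0.088     ] b50 [ 0.65783578 -0.0860047   0.091     ] f100 [ 0.45342498 -0.06177136  0.1322    ]
conical base [ 0.43587694 -0.21653525  0.        ] beaker [ 4.31780411e-01  2.31331350e-01 -1.11022302e-16] [ 4.24547683e-01 -2.10542245e-01 -1.11022302e-16]
```

Request:
{"fn": "arm_command", "kwargs": {"rows": [[0, 0, 0, -3, -5.5, 0, 0], [0, 0, 0, -6, -11, 0, 0], [0, 0, 0, -9, -16.5, 0, 0], [0, 0, 0, -12, -22, 0, 0], [0, 0, 0, -15, -27.5, 0, 0]], "force": 40}}

```text
time_s: 0.78
tool_pos: [0.4741, -0.2758, 0.2313]
ee_rot: [0.707, 0.707, -0.0, 0.0]
force: [0.8, -1.1, 0.3]
finger_gap: 0.0853
```

Request:
{"fn": "arm_command", "kwargs": {"rows": [[0, 0, 0, -2.5, -5.5, -1, 0], [0, 0, 0, -5.3, -10.6, -3, 0], [0, 0, 0, -5.3, -10.6, -5, 0], [0, 0, 0, -5.3, -10.6, -5, 0], [0, 0, 0, -5.3, -10.6, -5, 0]]}}

```text
time_s: 1.4
tool_pos: [0.4228, -0.3801, 0.1818]
ee_rot: [0.707, 0.707, 0.0, 0.0]
force: [-0.0, -0.2, 0.2]
finger_gap: 0.0855
```

```bash
cat > look.py <<'E'
import sys
from h import *
n=sys.argv[1]; cam=sys.argv[2] if len(sys.argv)>2 else 'wrist'
s=telemetry.state(); c=vision.calibration(cam); im=vision.grab_frame(cam)
np.save('cal.npy',c,allow_pickle=True)
cv2.imwrite(f'pics/{n}.png',im[:,:,::-1]); print(s['time_s'],s['tool_pos'].round(4),s['ee_rot'].round(4),s['finger_gap'],s['force'].round(1))
E
python3 look.py w1; python3 look.py s1 scene; python3 look.py d1b side
```

```text
1.4 [ 0.4228 -0.3801  0.1818] [7.068e-01 7.074e-01 0.000e+00 2.000e-04] 0.08547771536952005 [-0.  -0.2  0.2]
1.45 [ 0.4231 -0.38    0.1821] [7.067e-01 7.075e-01 0.000e+00 5.000e-04] 0.08520310164235058 [ 0.5 -0.3  0.5]
1.5 [ 0.4232 -0.3801  0.1823] [7.066e-01 7.076e-01 0.000e+00 7.000e-04] 0.08576051901084072 [ 0.6  0.7 -0.3]
```

View pics/w1.png

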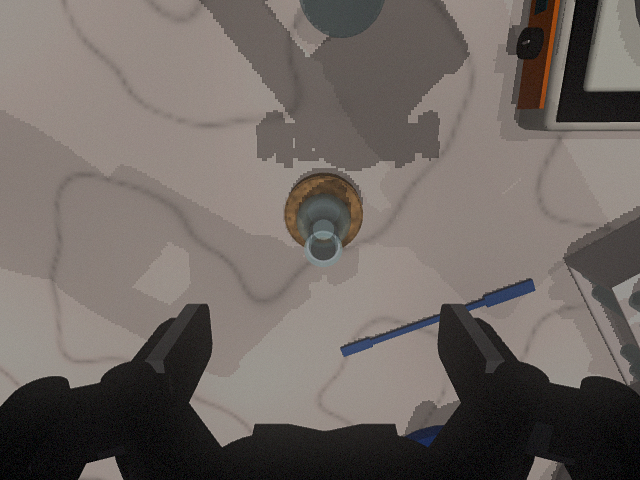

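View pics/s1.png

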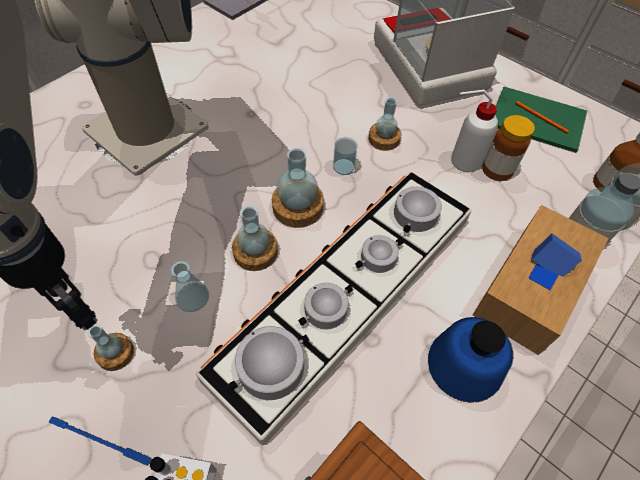

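View pics/d1b.png

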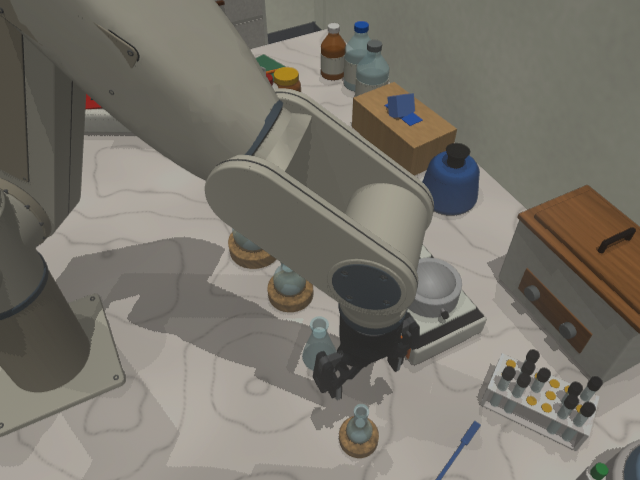

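```bash
python3 - <<'E'
from h import *
W=vision.calibration('wrist');S=vision.calibration('scene');D=vision.calibration('side')
print('f25 mouth',onz(W,323.5,248,.1026),'scene',onz(S,95.5,330,.1026),onz(D,361,412,.1026))
print('ring',onz(W,323.5,212,.02))
print(tri([ray(W,323.5,248),ray(S,95.5,330),ray(D,361,412)]))
s=cv2.imread('pics/s1.png')
a=cv2.resize(s[165:240,370:470],None,fx=5,fy=5,interpolation=2); b=cv2.resize(s[90:165,325:425],None,fx=5,fy=5,interpolation=2)
cv2.imwrite('pics/e1.png',np.vstack([a,b])[:600]); cv2.imwrite('pics/e2.png',b)
E
```

```text
f25 mouth [ 0.42346744 -0.38128014  0.1026    ] scene [ 0.42278941 -0.38115337  0.1026    ] [ 0.41979537 -0.38495361  0.1026    ]
ring [ 0.42349511 -0.37892839  0.02      ]
(array([ 0.42176577, -0.38233488,  0.09901587]), [np.float64(0.001711292331474357), np.float64(0.00157607830977468), np.float64(0.0014432889372906228)])
```

View pics/e1.png

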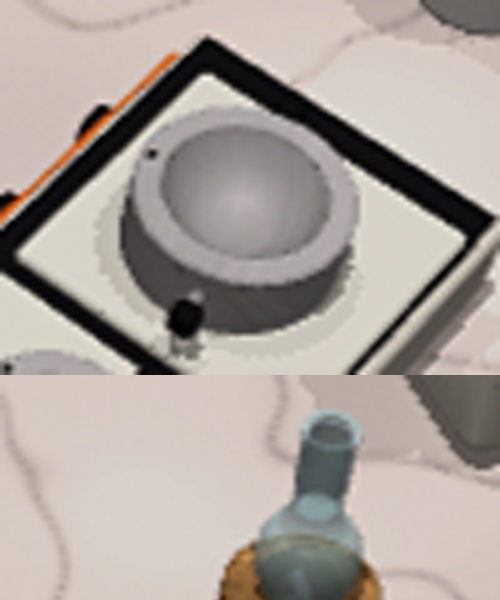

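Request:
{"fn": "arm_command", "kwargs": {"rows": [[0, 0, 0, 0, -0.1, -4, 0], [0, 0, 0, 0, -0.1, -8, 0], [0, 0, 0, 0, -0.1, -10.5, 0], [0, 0, 0, 0, -0.1, -11.4, 0], [0, 0, 0, 0, -0.1, -11.4, 0.6]]}}

```text
time_s: 2.17
tool_pos: [0.4228, -0.3812, 0.0676]
ee_rot: [0.707, 0.707, -0.0, 0.0]
force: [0.6, -0.9, 0.6]
finger_gap: 0.07
```

Request:
{"fn": "arm_command", "kwargs": {"rows": [[0, 0, 0, 0, 0, 0, 1], [0, 0, 0, 0, 0, 0, 1], [0, 0, 0, 0, 0, 0, 1], [0, 0, 0, 0, 0, 0, 1], [0, 0, 0, 0, 0, 0, 1]]}}

```text
time_s: 2.8
tool_pos: [0.4227, -0.3817, 0.0678]
ee_rot: [0.707, 0.707, 0.0, 0.001]
force: [0.8, -0.1, 6.0]
finger_gap: 0.0185
```

```bash
python3 look.py w2;python3 look.py s2 scene; python3 - <<'E'
from h import *
S=vision.calibration('scene')
print('b100',onz(S,419.2,203.4,.095),'f50',onz(S,391,101.4,.1145))
E
```

```text
2.8 [ 0.4227 -0.3817  0.0678] [7.071e-01 7.071e-01 0.000e+00 6.000e-04] 0.018526104140956085 [ 0.8 -0.1  6. ]
2.85 [ 0.4227 -0.3817  0.0678] [7.071e-01 7.071e-01 0.000e+00 6.000e-04] 0.019082117494555833 [-0.1  0.6  6.1]
b100 [0.64941509 0.18777004 0.095     ] f50 [0.4444987  0.36283221 0.1145    ]
```

View pics/w2.png

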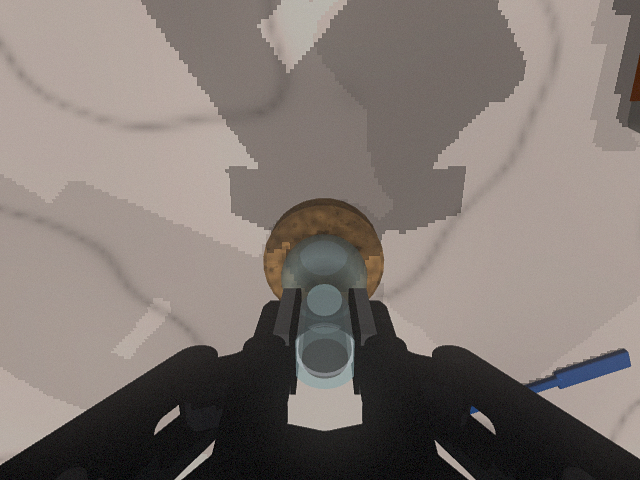

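Request:
{"fn": "arm_command", "kwargs": {"rows": [[0, 0, 0, 0, 0, 1.5, 1], [0, 0, 0, 0, 0, 5, 1], [0, 0, 0, 0.5, 1, 9, 1], [0, 0, 0, 2, 4, 13, 1], [0, 0, 0, 4, 8, 15, 1]]}}

```text
time_s: 3.52
tool_pos: [0.4631, -0.3015, 0.2203]
ee_rot: [0.708, 0.706, 0.0, 0.002]
force: [0.7, 0.4, 0.3]
finger_gap: 0.0188
```

Request:
{"fn": "arm_command", "kwargs": {"rows": [[0, 0, 0, 2.5, 4.5, 1, 1], [0, 0, 0, 5, 9.5, 2, 1], [0, 0, 0, 8, 14.5, 2, 1], [0, 0, 0, 11, 19.5, 2, 1], [0, 0, 0, 13.5, 24.5, 2, 1]]}}

```text
time_s: 4.15
tool_pos: [0.598, -0.0545, 0.238]
ee_rot: [0.707, 0.707, 0.0, 0.0]
force: [0.6, -0.8, -0.2]
finger_gap: 0.019
```

Request:
{"fn": "arm_command", "kwargs": {"rows": [[0, 0, 0, 2, 4, 0, 1], [0, 0, 0, 4, 8, 0, 1], [0, 0, 0, 6, 11.5, 0, 1], [0, 0, 0, 6, 11.6, 0, 1], [0, 0, 0, 6, 11.6, 0, 1]]}}

```text
time_s: 4.78
tool_pos: [0.6567, 0.0595, 0.2374]
ee_rot: [0.707, 0.707, -0.0, -0.0]
force: [0.1, -0.3, -0.4]
finger_gap: 0.0193
```

```bash
python3 look.py w3;python3 look.py s3 scene;
```

```text
4.775 [0.6567 0.0595 0.2374] [ 7.069e-01  7.073e-01 -5.000e-04 -2.000e-04] 0.01925441654772896 [ 0.1 -0.3 -0.4]
4.825 [0.6566 0.059  0.2374] [ 7.072e-01  7.070e-01 -4.000e-04 -2.000e-04] 0.019100686071332015 [ 0.4  0.2 -0.1]
```

View pics/w3.png

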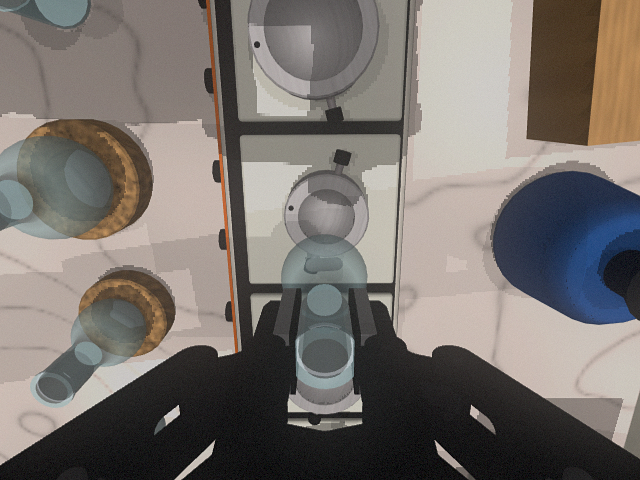

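View pics/s3.png

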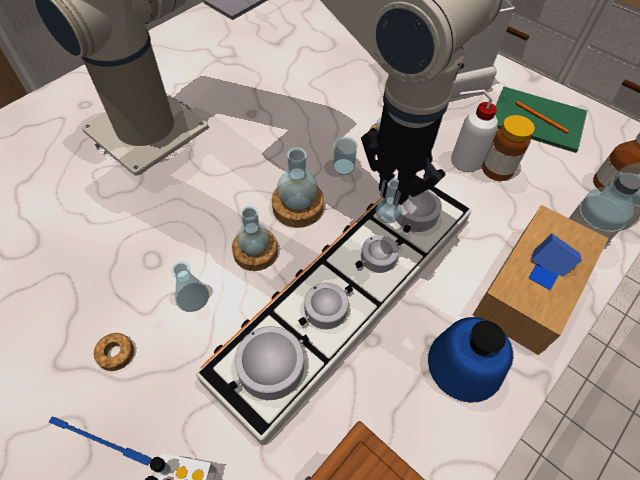

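```bash
python3 - <<'E'
from h import *
W=vision.calibration('wrist')
print('b25',onz(W,326.5,212,.088), 'edges',onz(W,285,212,.088),onz(W,369,212,.088),onz(W,326,169,.088),onz(W,326,169,.088)-[0,.033,0])
print('b100 edges',onz(W,248,30,.095),onz(W,378.5,30,.095),onz(W,313,102,.095))
E
```

```text
b25 [0.65902175 0.06303056 0.088     ] edges [0.62707195 0.06306345 0.088     ] [0.69174864 0.06299686 0.088     ] [0.65862498 0.09593048 0.088     ] [0.65862498 0.06293048 0.088     ]
b100 edges [0.60715704 0.1878954  0.095     ] [0.69316643 0.18784384 0.095     ] [0.6495686  0.14295747 0.095     ]
```

Request:
{"fn": "arm_command", "kwargs": {"rows": [[0, 0, 0, 0.1, 0.1, -3, 1], [0, 0, 0, 0.1, 0.2, -6, 1], [0, 0, 0, 0.1, 0.2, -8, 1], [0, 0, 0, 0.1, 0.2, -8.7, 1], [0, 0, 0, 0.1, 0.2, -8.7, 1]]}}

```text
time_s: 5.5
tool_pos: [0.6584, 0.0614, 0.1504]
ee_rot: [0.707, 0.707, -0.0, -0.0]
force: [0.2, -0.0, 0.1]
finger_gap: 0.019
```

```bash
python3 look.py w4;python3 look.py s4 scene; python3 look.py d4 side; python3 - <<'E'
from h import *
a=[cv2.resize(cv2.imread(f'pics/{n}.png')[y:y+75,x:x+60],None,fx=6,fy=6,interpolation=2) for n,x,y in (('s4',350,200),('d4',325,145))]
cv2.imwrite('pics/f4.png',np.hstack(a))
W=vision.calibration('wrist'); print(onz(W,324.5,352,.1851))
E
```

```text
5.5 [0.6584 0.0614 0.1504] [ 0.7073  0.707  -0.     -0.    ] 0.01901235590616549 [ 0.2 -0.   0.1]
5.55 [0.6589 0.0615 0.1511] [7.072e-01 7.070e-01 4.000e-04 3.000e-04] 0.019020538778551612 [-0.2 -0.6  0.2]
5.6 [0.6591 0.0616 0.1514] [7.071e-01 7.071e-01 6.000e-04 6.000e-04] 0.018657357226837642 [ 0.7 -0.6 -0.6]
[0.65961345 0.0636862  0.1851    ]
```

View pics/f4.png

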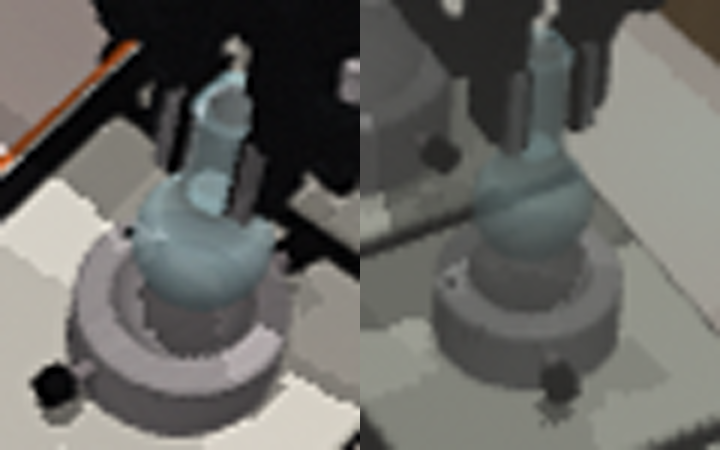

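View pics/w4.png

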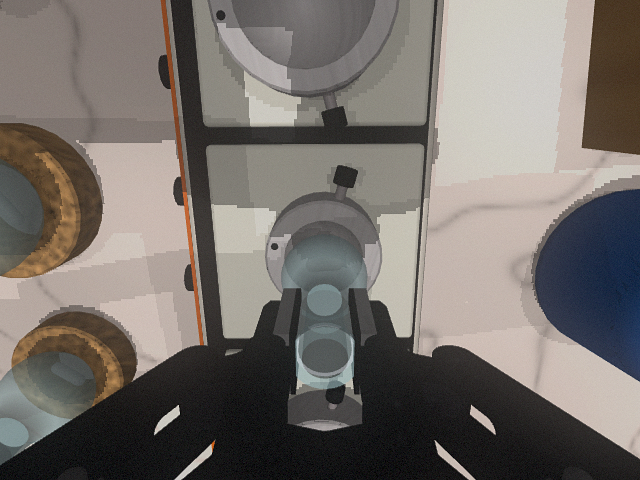

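```bash
python3 - <<'E'
from h import *
S=vision.calibration('scene');D=vision.calibration('side');W=vision.calibration('wrist')
for z in(.117,.119): print('ball S',onz(S,384.2,240,z)[:2],'D',onz(D,353.8,178.5,z)[:2])
print('bowl S',onz(S,380.5,249,.088)[:2],'D',onz(D,353,189.7,.088)[:2])
print('W bowl', onz(W,323.5,250,.088), onz(W,323,192,.088)-[0,.033,0],'ball',[onz(W,324,u,.119) for u in (277,280)])
print(proj(S,(.659,.0615,.119)),proj(D,(.659,.0615,.119)))
E
```

```text
ball S [0.65893212 0.06108086] D [0.65907777 0.05921039]
ball S [0.65955367 0.05983103] D [0.6579109  0.05731176]
bowl S [0.65708204 0.05900185] D [0.65711697 0.0569194 ]
W bowl [0.6594045  0.06484641 0.088     ] [0.65915977 0.06467074 0.088     ] ball [array([0.65960942, 0.06169362, 0.119     ]), array([0.65960891, 0.06011431, 0.119     ])]
(np.float64(384.5320188606831), np.float64(239.24621712338055)) (np.float64(353.25918030522234), np.float64(177.13616739726075))
```

Request:
{"fn": "arm_command", "kwargs": {"rows": [[0, 0, 0, -0.05, 0, -0.8, 1], [0, 0, 0, -0.05, 0, -1.5, 1], [0, 0, 0, -0.05, 0, -2, 1], [0, 0, 0, -0.05, 0, -2.2, 1], [0, 0, 0, -0.05, 0, -2.2, 1]]}}

```text
time_s: 6.28
tool_pos: [0.6578, 0.0617, 0.1282]
ee_rot: [0.707, 0.707, -0.0, -0.0]
force: [0.3, 0.6, -0.4]
finger_gap: 0.0188
```

```bash
python3 look.py w5;python3 look.py s5 scene; python3 look.py d5 side; python3 - <<'E'
from h import *
a=[cv2.resize(cv2.imread(f'pics/{n}.png')[y:y+75,x:x+60],None,fx=6,fy=6,interpolation=2) for n,x,y in (('s5',350,200),('d5',325,145))]
cv2.imwrite('pics/f5.png',np.hstack(a))
E
```

```text
6.275 [0.6578 0.0617 0.1282] [ 7.071e-01  7.071e-01 -1.000e-04 -1.000e-04] 0.018837748884572757 [ 0.3  0.6 -0.4]
6.325 [0.658  0.0617 0.1283] [7.071e-01 7.071e-01 1.000e-04 1.000e-04] 0.019164125598966623 [ 1.  -0.2  0.4]
6.375 [0.658  0.0617 0.1284] [7.071e-01 7.071e-01 1.000e-04 1.000e-04] 0.01902456648852708 [-0.  -0.8 -0.5]
```

View pics/f5.png

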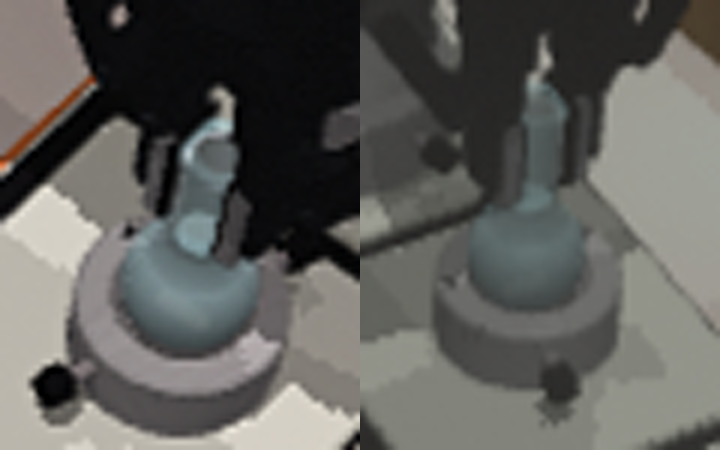

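Request:
{"fn": "arm_command", "kwargs": {"rows": [[0, 0, 0, 0, 0, -0.1, 1], [0, 0, 0, 0, 0, -0.1, 1], [0, 0, 0, 0, 0, -0.1, 0.65], [0, 0, 0, 0, 0, -0.1, 0.5], [0, 0, 0, 0, 0, -0.1, 0.3]]}}

```text
time_s: 7.05
tool_pos: [0.6577, 0.0617, 0.1272]
ee_rot: [0.707, 0.707, -0.0, -0.0]
force: [-0.3, 0.3, 0.2]
finger_gap: 0.0589
```

Request:
{"fn": "arm_command", "kwargs": {"rows": [[0, 0, 0, 0, 0, 0, 0], [0, 0, 0, 0, 0, 0, 0], [0, 0, 0, 0, 0, 2, 0], [0, 0, 0, 0, 0, 5, 0], [0, 0, 0, 0, 0, 9, 0]]}}

```text
time_s: 7.68
tool_pos: [0.6576, 0.0617, 0.2189]
ee_rot: [0.707, 0.707, -0.0, -0.0]
force: [0.4, 0.3, -0.1]
finger_gap: 0.0856
```

```bash
python3 look.py w6;python3 look.py s6 scene; python3 look.py d6 side; python3 - <<'E'
from h import *
a=[cv2.resize(cv2.imread(f'pics/{n}.png')[y:y+75,x:x+60],None,fx=6,fy=6,interpolation=2) for n,x,y in (('s6',350,200),('d6',325,145))]
cv2.imwrite('pics/f6.png',np.hstack(a))
E
```

```text
7.675 [0.6576 0.0617 0.2189] [ 7.071e-01  7.071e-01 -3.000e-04 -2.000e-04] 0.08560610660955448 [ 0.4  0.3 -0.1]
7.725 [0.6608 0.0619 0.2257] [0.7071 0.7071 0.0034 0.0029] 0.0858393675809391 [ 1.7 -0.5  4.2]
7.775 [0.661 0.062 0.224] [0.7071 0.7071 0.0037 0.0032] 0.08507322466680736 [0.9 0.2 1.4]
```

View pics/f6.png

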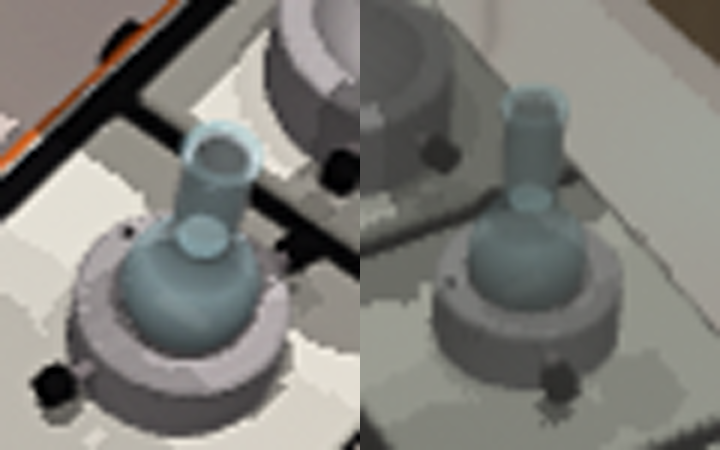

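View pics/w6.png

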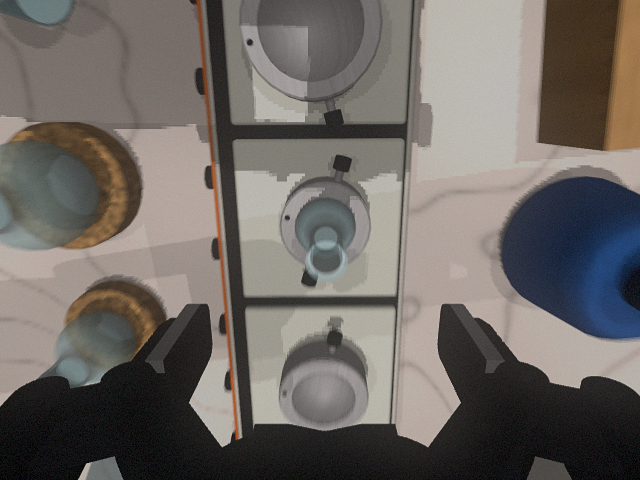

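Request:
{"fn": "arm_command", "kwargs": {"rows": [[0, 0, 0, -3.5, 5, 0, 0], [0, 0, 0, -7, 10, 0, 0], [0, 0, 0, -10.6, 15, 0, 0], [0, 0, 0, -14.2, 20, 0, 0], [0, 0, 0, -17.8, 25, 0, 0]]}}

```text
time_s: 8.45
tool_pos: [0.4782, 0.3129, 0.2173]
ee_rot: [0.707, 0.707, -0.0, -0.0]
force: [0.7, 0.5, -0.1]
finger_gap: 0.0854
```

Request:
{"fn": "arm_command", "kwargs": {"rows": [[0, 0, 0, -3.5, 5, 0, 0], [0, 0, 0, -3.5, 5, -2, 0], [0, 0, 0, -3.5, 5, -2, 0], [0, 0, 0, -3.5, 5, -2, 0], [0, 0, 0, -3.5, 5, -2, 0]]}}

```text
time_s: 9.07
tool_pos: [0.4457, 0.3612, 0.198]
ee_rot: [0.708, 0.707, 0.0, 0.0]
force: [-0.4, 0.1, -0.6]
finger_gap: 0.0852
```

```bash
python3 look.py w7
```

```text
9.075 [0.4457 0.3612 0.198 ] [7.076e-01 7.066e-01 4.000e-04 1.000e-04] 0.0852211066710642 [-0.4  0.1 -0.6]
```

View pics/w7.png

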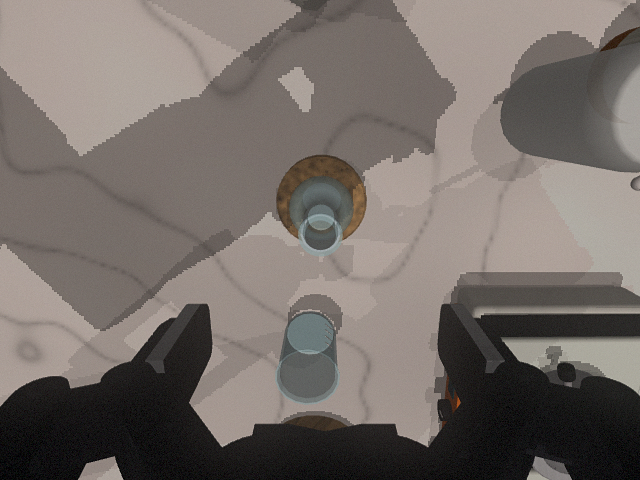

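```bash
python3 - <<'E'
from h import *
W=vision.calibration('wrist');S=vision.calibration('scene');D=vision.calibration('side')
print(onz(W,320,234,.1145),onz(W,321.5,201,.022),telemetry.state()['tool_pos'])
print(tri([ray(W,320,234),ray(S,391,101.4),ray(D,206.7,130.5)]))
E
```

```text
[0.44372401 0.36781912 0.1145    ] [0.44417727 0.36874896 0.022     ] [0.44560863 0.36124186 0.19791132]
(array([0.44376477, 0.36604692, 0.110953  ]), [np.float64(0.0006824510966392275), np.float64(0.0012339708946806065), np.float64(0.0013482289065937165)])
```

Request:
{"fn": "arm_command", "kwargs": {"rows": [[0, 0, 0, -0.1, 0.4, -4, 0], [0, 0, 0, -0.1, 0.4, -8, 0], [0, 0, 0, -0.1, 0.4, -8, 0], [0, 0, 0, -0.1, 0.4, -8, 0], [0, 0, 0, -0.1, 0.4, -8, 0]]}}

```text
time_s: 9.75
tool_pos: [0.445, 0.3664, 0.1192]
ee_rot: [0.707, 0.707, 0.002, 0.0]
force: [0.4, 0.1, 0.2]
finger_gap: 0.0854
```

```bash
python3 look.py w8
```

```text
9.75 [0.445  0.3664 0.1192] [7.072e-01 7.070e-01 1.600e-03 2.000e-04] 0.0853923909773639 [0.4 0.1 0.2]
```

View pics/w8.png

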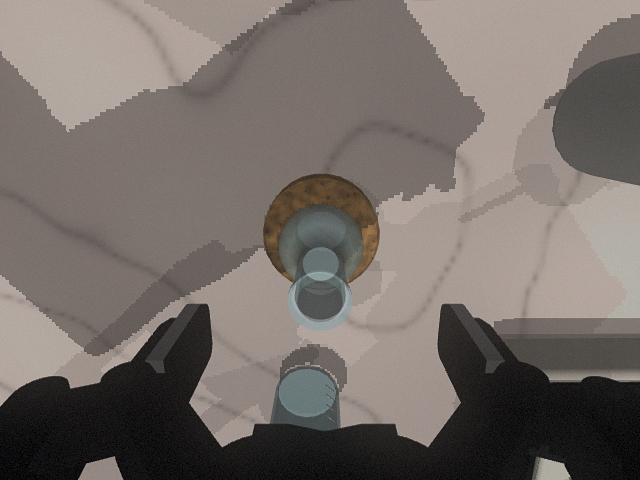

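```bash
python3 - <<'E'
from h import *
W=vision.calibration('wrist')
t=telemetry.state()['tool_pos'];print(onz(W,320,300,.1145),t,proj(W,t))
E
```

```text
[0.44359169 0.36787225 0.1145    ] [0.44482291 0.36632373 0.11905986] (np.float64(322.96533938145643), np.float64(308.4934288322588))
```

Request:
{"fn": "arm_command", "kwargs": {"rows": [[0, 0, 0, -0.1, 0, -2, 0], [0, 0, 0, -0.1, 0, -4, 0], [0, 0, 0, -0.1, 0, -4, 0.2], [0, 0, 0, -0.1, 0, -4, 1], [0, 0, 0, -0.1, 0, -4, 1]]}}

```text
time_s: 10.42
tool_pos: [0.4435, 0.3662, 0.0784]
ee_rot: [0.707, 0.707, 0.001, 0.0]
force: [0.4, -0.5, 0.5]
finger_gap: 0.0327
```

Request:
{"fn": "arm_command", "kwargs": {"rows": [[0, 0, 0, 0, 0, 0, 1], [0, 0, 0, 0, 0, 0, 1], [0, 0, 0, 0, 0, 0, 1], [0, 0, 0, 0, 0, 1, 1], [0, 0, 0, 0, 0, 4, 1]]}}

```text
time_s: 11.05
tool_pos: [0.4416, 0.3647, 0.1165]
ee_rot: [0.707, 0.707, -0.002, -0.0]
force: [-0.2, 0.7, 0.1]
finger_gap: 0.023
```

```bash
python3 look.py w9
```

```text
11.05 [0.4416 0.3647 0.1165] [ 7.071e-01  7.071e-01 -2.100e-03 -2.000e-04] 0.023008339019297306 [-0.2  0.7  0.1]
```

View pics/w9.png

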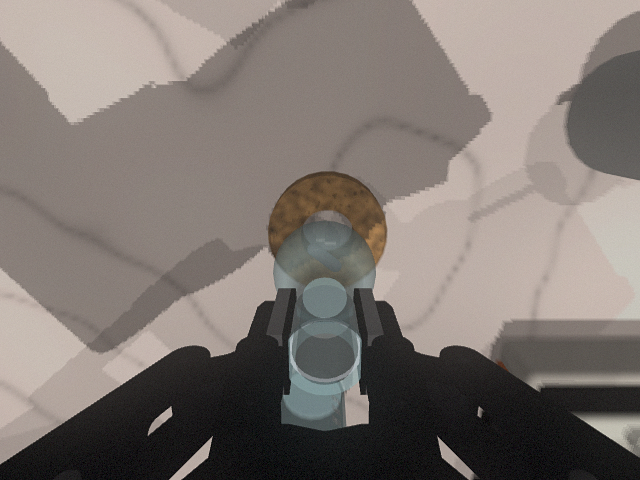

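Request:
{"fn": "arm_command", "kwargs": {"rows": [[0, 0, 0, 0, 0, 5, 1], [0, 0, 0, 1, -2, 10, 1], [0, 0, 0, 3.5, -6, 13.2, 1], [0, 0, 0, 6, -11, 13.2, 1], [0, 0, 0, 8.5, -16, 13.2, 1]]}}

```text
time_s: 11.72
tool_pos: [0.5284, 0.2043, 0.2502]
ee_rot: [0.707, 0.707, 0.001, 0.0]
force: [0.3, 0.5, -1.1]
finger_gap: 0.0227
```

Request:
{"fn": "arm_command", "kwargs": {"rows": [[0, 0, 0, 2.5, -5.3, 0, 1], [0, 0, 0, 5, -10.6, 0, 1], [0, 0, 0, 7.5, -15.9, 0, 1], [0, 0, 0, 9.8, -21.2, 0, 1], [0, 0, 0, 11.8, -25.5, 0, 1]]}}

```text
time_s: 12.35
tool_pos: [0.6462, -0.0516, 0.2493]
ee_rot: [0.707, 0.707, -0.0, -0.0]
force: [1.2, -0.2, -0.7]
finger_gap: 0.0228
```

Request:
{"fn": "arm_command", "kwargs": {"rows": [[0, 0, 0, 0.8, -3.6, 0, 1], [0, 0, 0, 0.8, -3.7, -4, 1], [0, 0, 0, 0.8, -3.7, -7, 1], [0, 0, 0, 0.8, -3.7, -7.5, 1], [0, 0, 0, 0.8, -3.7, -7.5, 1]]}}

```text
time_s: 12.98
tool_pos: [0.6541, -0.0862, 0.1748]
ee_rot: [0.707, 0.707, 0.0, 0.0]
force: [-0.6, -0.1, -0.8]
finger_gap: 0.0233
```

```bash
python3 look.py w10;python3 look.py s10 scene; python3 look.py d10 side; python3 - <<'E'
from h import *
a=[cv2.resize(cv2.imread(f'pics/{n}.png')[y:y+100,x:x+80],None,fx=5,fy=5,interpolation=2) for n,x,y in (('s10',285,240),('d10',345,175))]
cv2.imwrite('pics/f10.png',np.hstack(a))
E
```

```text
12.975 [ 0.6541 -0.0862  0.1748] [7.070e-01 7.072e-01 1.000e-04 1.000e-04] 0.02333114641033786 [-0.6 -0.1 -0.8]
13.025 [ 0.6546 -0.0862  0.1756] [7.070e-01 7.072e-01 5.000e-04 6.000e-04] 0.02246734791558117 [-0.9 -0.3 -0.2]
13.075 [ 0.6548 -0.0863  0.1759] [7.070e-01 7.072e-01 7.000e-04 1.000e-03] 0.023022569254267915 [-0.   0.7 -0.8]
```

View pics/f10.png

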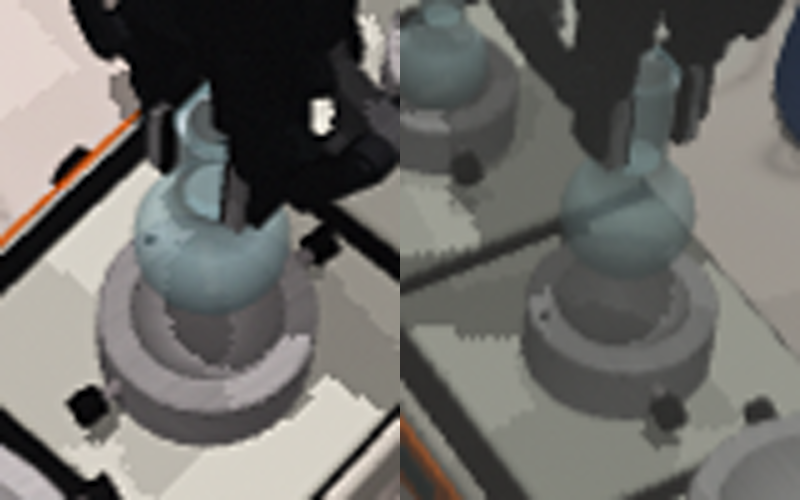

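View pics/w10.png

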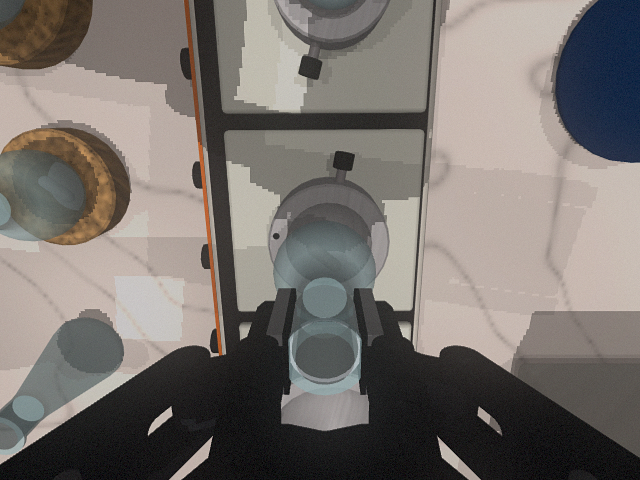

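```bash
cat > rel.py <<'E'
from h import *
S=vision.calibration('scene');D=vision.calibration('side');W=vision.calibration('wrist')
def rel(bs,bd,zb,cs,cd,zc,wx,wtop,R):
    print('S',(onz(S,*cs,zc)-onz(S,*bs,zb))[:2].round(4)*100,'D',(onz(D,*cd,zc)-onz(D,*bd,zb))[:2].round(4)*100)
    p=onz(W,wx,wtop,zc); print('W bowl',(p-[0,R,0]).round(4), 'tcp',telemetry.state()['tool_pos'].round(4))
E
python3 -c "
from rel import *
rel((327.4,287.4),(390.8,217.4),.1384,(326.7,301.7),(389,233.7),.091,329,177,.0375)"
```

```text
S [ 0.17 -0.1 ] D [0.14 0.11]
W bowl [ 0.6584 -0.083   0.091 ] tcp [ 0.6549 -0.0863  0.176 ]
```

Request:
{"fn": "arm_command", "kwargs": {"rows": [[0, 0, 0, 0.2, 0, -1.5, 1], [0, 0, 0, 0.2, 0, -2.5, 1], [0, 0, 0, 0.2, 0, -3.3, 1], [0, 0, 0, 0.2, 0, -3.6, 1], [0, 0, 0, 0.2, 0, -3.6, 1]]}}

```text
time_s: 13.75
tool_pos: [0.6558, -0.0863, 0.138]
ee_rot: [0.707, 0.707, -0.0, -0.0]
force: [-0.2, -0.1, 0.1]
finger_gap: 0.023
```

```bash
python3 look.py s11 scene; python3 look.py d11 side; python3 - <<'E'
from h import *
a=[cv2.resize(cv2.imread(f'pics/{n}.png')[y:y+100,x:x+80],None,fx=5,fy=5,interpolation=2) for n,x,y in (('s11',285,240),('d11',345,175))]
cv2.imwrite('pics/f11.png',np.hstack(a))
E
```

```text
13.75 [ 0.6558 -0.0863  0.138 ] [ 7.071e-01  7.071e-01 -1.000e-04 -2.000e-04] 0.023017124672472425 [-0.2 -0.1  0.1]
13.8 [ 0.656  -0.0863  0.1384] [0.7071 0.7071 0.     0.    ] 0.02257691709032292 [-0.1 -0.7 -0.4]
```

View pics/f11.png

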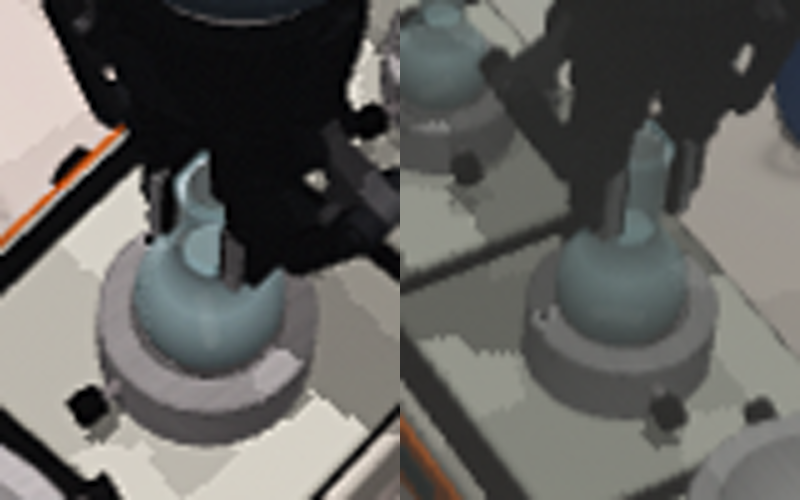

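Well centred; a final millimetre and release.

Request:
{"fn": "arm_command", "kwargs": {"rows": [[0, 0, 0, 0, 0, -0.1, 1], [0, 0, 0, 0, 0, -0.1, 1], [0, 0, 0, 0, 0, -0.1, 0.62], [0, 0, 0, 0, 0, -0.1, 0.45], [0, 0, 0, 0, 0, -0.1, 0.25]]}}

```text
time_s: 14.48
tool_pos: [0.6559, -0.0863, 0.1374]
ee_rot: [0.707, 0.707, 0.0, 0.0]
force: [0.1, 0.2, -0.0]
finger_gap: 0.0629
```

Request:
{"fn": "arm_command", "kwargs": {"rows": [[0, 0, 0, 0, 0, 0, 0], [0, 0, 0, 0, 0, 0, 0], [0, 0, 0, 0, 0, 2, 0], [0, 0, 0, 0, 0, 5, 0], [0, 0, 0, 0, 0, 9, 0]]}}

```text
time_s: 15.1
tool_pos: [0.6556, -0.0863, 0.2289]
ee_rot: [0.707, 0.707, -0.0, -0.0]
force: [-0.4, 0.0, -0.2]
finger_gap: 0.0852
```

```bash
python3 look.py w12;python3 look.py s12 scene;python3 look.py d12 side
```

```text
15.1 [ 0.6556 -0.0863  0.2289] [ 7.071e-01  7.071e-01 -2.000e-04 -3.000e-04] 0.08516363099977017 [-0.4  0.  -0.2]
15.15 [ 0.6587 -0.0867  0.2357] [0.7071 0.7071 0.0026 0.0036] 0.08535423624999058 [ 2.7 -0.   4. ]
15.2 [ 0.659  -0.0868  0.234 ] [0.7071 0.7071 0.0029 0.004 ] 0.08537081637303363 [0.2 0.2 0.3]
```

View pics/w12.png

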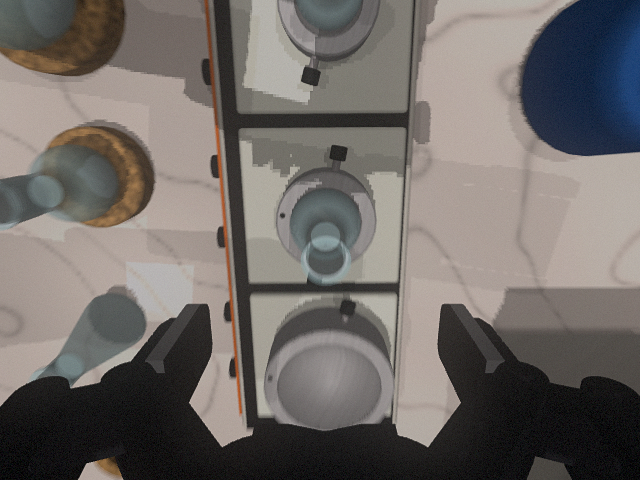

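View pics/s12.png

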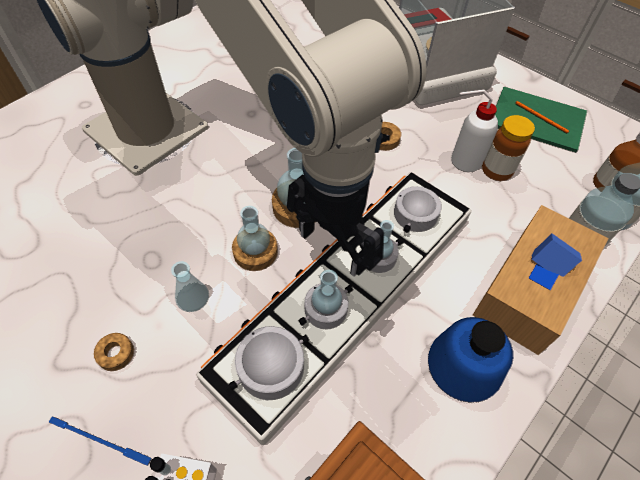

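Request:
{"fn": "arm_command", "kwargs": {"rows": [[0, 0, 0, -5, 0.5, 0, 0], [0, 0, 0, -10.5, 1, 0, 0], [0, 0, 0, -16, 2, 0, 0], [0, 0, 0, -20.5, 2.2, -1, 0], [0, 0, 0, -20.5, 2.2, -2, 0]]}}

```text
time_s: 15.88
tool_pos: [0.4474, -0.0639, 0.2069]
ee_rot: [0.707, 0.707, -0.001, -0.001]
force: [1.4, -0.5, 0.4]
finger_gap: 0.0854
```

Request:
{"fn": "arm_command", "kwargs": {"rows": [[0, 0, 0, 0, 0, -1, 0], [0, 0, 0, 0, 0, -1.5, 0], [0, 0, 0, 0, 0, -1.5, 0], [0, 0, 0, 0, 0, -1.5, 0], [0, 0, 0, 0, 0, -1.5, 0]]}}

```text
time_s: 16.5
tool_pos: [0.4512, -0.0644, 0.1925]
ee_rot: [0.707, 0.707, 0.0, 0.0]
force: [0.1, -0.1, -0.8]
finger_gap: 0.0853
```

```bash
python3 look.py w13
```

```text
16.5 [ 0.4512 -0.0644  0.1925] [7.071e-01 7.071e-01 1.000e-04 1.000e-04] 0.08526378602773348 [ 0.1 -0.1 -0.8]
```

View pics/w13.png

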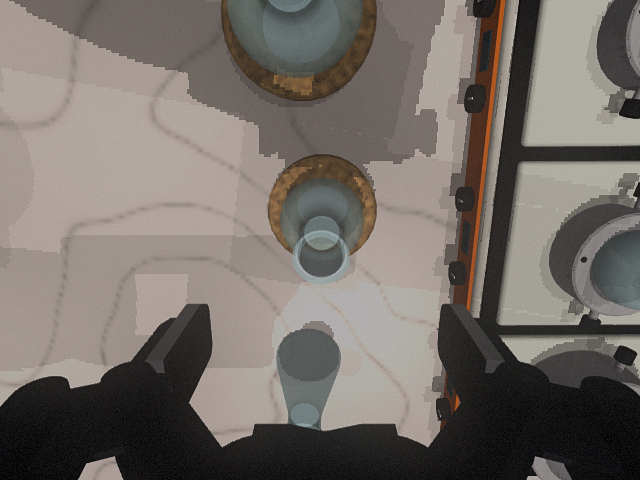

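```bash
python3 - <<'E'
from h import *
W=vision.calibration('wrist')
t=telemetry.state()['tool_pos'];print(onz(W,321,256,.1322),t,onz(W,322,206,.025))
E
```

```text
[ 0.44991976 -0.06359146  0.1322    ] [ 0.45109213 -0.06434304  0.19248884] [ 0.45004666 -0.05932069  0.025     ]
```

Request:
{"fn": "arm_command", "kwargs": {"rows": [[0, 0, 0, -0.1, 0, -4, 0], [0, 0, 0, -0.1, 0, -7, 0], [0, 0, 0, -0.1, 0, -9.3, 0], [0, 0, 0, -0.1, 0, -9.9, 0], [0, 0, 0, -0.1, 0, -9.9, 0.2]]}}

```text
time_s: 17.18
tool_pos: [0.45, -0.0644, 0.0935]
ee_rot: [0.707, 0.707, -0.0, -0.0]
force: [-0.2, -0.7, -0.5]
finger_gap: 0.0698
```

Request:
{"fn": "arm_command", "kwargs": {"rows": [[0, 0, 0, 0, 0, 0, 1], [0, 0, 0, 0, 0, 0, 1], [0, 0, 0, 0, 0, 0, 1], [0, 0, 0, 0, 0, 0, 1], [0, 0, 0, 0, 0, 0, 1]]}}

```text
time_s: 17.8
tool_pos: [0.4502, -0.0644, 0.0938]
ee_rot: [0.707, 0.707, 0.0, 0.0]
force: [0.1, -0.1, 6.1]
finger_gap: 0.028
```

Request:
{"fn": "arm_command", "kwargs": {"rows": [[0, 0, 0, 0, 0, 0.5, 1], [0, 0, 0, 0, 0, 2, 1], [0, 0, 0, 0, 0, 5, 1], [0, 0, 0, 0, 0, 9, 1], [0, 0, 0, 0, 0, 13, 1]]}}

```text
time_s: 18.42
tool_pos: [0.4495, -0.0643, 0.2253]
ee_rot: [0.707, 0.707, 0.0, 0.0]
force: [1.1, -0.6, -0.9]
finger_gap: 0.0277
```

```bash
python3 look.py w14
```

```text
18.425 [ 0.4495 -0.0643  0.2253] [7.071e-01 7.071e-01 1.000e-04 1.000e-04] 0.027745559789212514 [ 1.1 -0.6 -0.9]
```

View pics/w14.png

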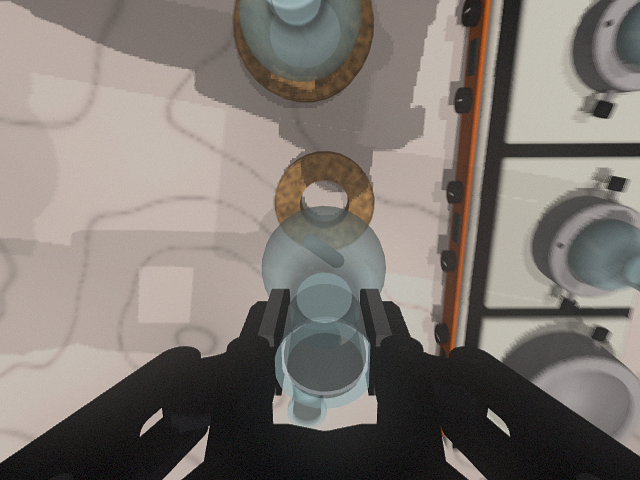

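Request:
{"fn": "arm_command", "kwargs": {"rows": [[0, 0, 0, 0, 0, 4.5, 1], [0, 0, 0, 3.5, 4.5, 4.5, 1], [0, 0, 0, 7.5, 9.3, 4.5, 1], [0, 0, 0, 11.5, 14.2, 4.5, 1], [0, 0, 0, 15.3, 19, 4.5, 1]]}}

```text
time_s: 19.1
tool_pos: [0.6038, 0.1274, 0.2692]
ee_rot: [0.707, 0.707, 0.0, 0.0]
force: [1.0, 0.4, -0.6]
finger_gap: 0.028
```

Request:
{"fn": "arm_command", "kwargs": {"rows": [[0, 0, 0, 3, 4, 0, 1], [0, 0, 0, 4.7, 6.2, 0, 1], [0, 0, 0, 4.7, 6.2, -3, 1], [0, 0, 0, 4.7, 6.2, -6, 1], [0, 0, 0, 4.7, 6.2, -6.5, 1]]}}

```text
time_s: 19.73
tool_pos: [0.6482, 0.1874, 0.2015]
ee_rot: [0.707, 0.707, -0.002, -0.001]
force: [0.1, 0.1, -0.3]
finger_gap: 0.0281
```

Request:
{"fn": "arm_command", "kwargs": {"rows": [[0, 0, 0, 0, 0, -0.5, 1], [0, 0, 0, 0, 0, -0.5, 1], [0, 0, 0, 0, 0, -0.5, 1], [0, 0, 0, 0, 0, -0.5, 1], [0, 0, 0, 0, 0, -0.5, 1]]}}

```text
time_s: 20.35
tool_pos: [0.65, 0.1877, 0.1987]
ee_rot: [0.707, 0.707, 0.0, 0.0]
force: [0.0, 0.6, -1.1]
finger_gap: 0.028
```

```bash
python3 look.py w15;python3 look.py s15 scene; python3 look.py d15 side; python3 - <<'E'
from h import *
a=[cv2.resize(cv2.imread(f'pics/{n}.png')[y:y+100,x:x+80],None,fx=5,fy=5,interpolation=2) for n,x,y in (('s15',380,150),('d15',280,100))]
cv2.imwrite('pics/f15.png',np.hstack(a))
E
```

```text
20.35 [0.65   0.1877 0.1987] [7.071e-01 7.071e-01 2.000e-04 1.000e-04] 0.02796112584229268 [ 0.   0.6 -1.1]
20.4 [0.6499 0.1877 0.1986] [7.071e-01 7.071e-01 1.000e-04 1.000e-04] 0.028135339218104755 [ 0.9  0.1 -2. ]
20.45 [0.6499 0.1877 0.1985] [7.071e-01 7.071e-01 1.000e-04 0.000e+00] 0.02819922213170936 [ 0.3  1.2 -1.5]
```

View pics/f15.png

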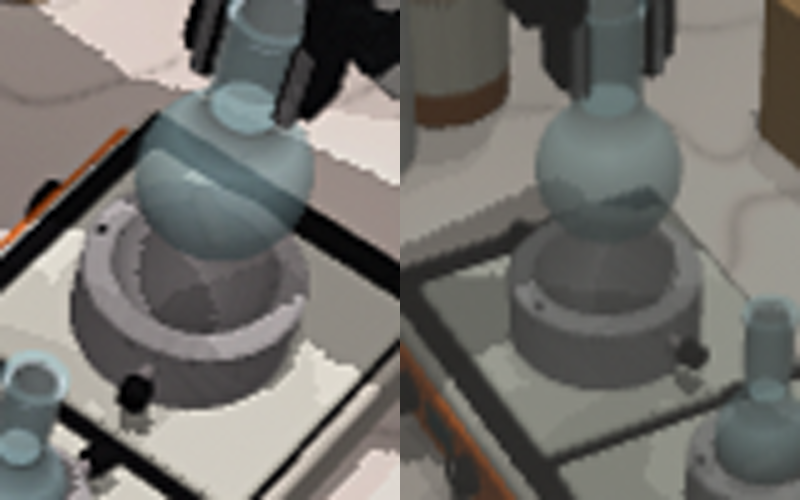

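View pics/w15.png

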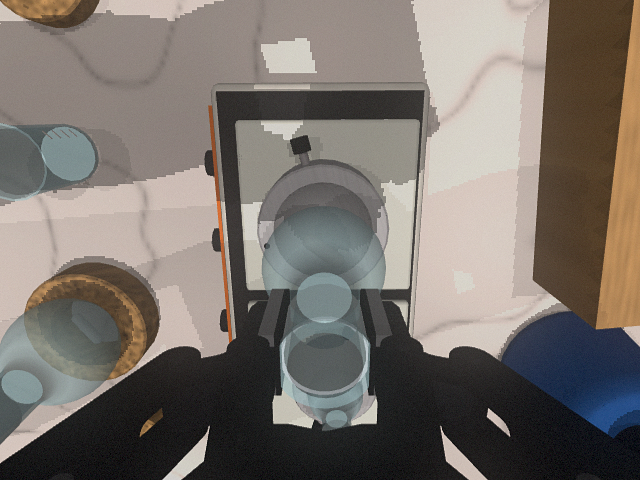

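```bash
python3 -c "
from rel import *
rel((425,184.8),(321.8,133.6),.1529,(419.2,203.4),(320.8,153),.095,323,159.5,.0435)"
```

```text
S [-0.09  0.28] D [0.03 0.58]
W bowl [0.6497 0.1932 0.095 ] tcp [0.6498 0.1877 0.1984]
```

Request:
{"fn": "arm_command", "kwargs": {"rows": [[0, 0, 0, 0, 0.35, -1.5, 1], [0, 0, 0, 0, 0.35, -2.5, 1], [0, 0, 0, 0, 0.35, -3.5, 1], [0, 0, 0, 0, 0.35, -4.2, 1], [0, 0, 0, 0, 0.35, -4.5, 1]]}}

```text
time_s: 21.12
tool_pos: [0.6496, 0.1911, 0.1526]
ee_rot: [0.707, 0.707, -0.0, -0.0]
force: [-0.1, -0.3, -0.8]
finger_gap: 0.0283
```

```bash
python3 look.py s16 scene; python3 look.py d16 side; python3 - <<'E'
from h import *
a=[cv2.resize(cv2.imread(f'pics/{n}.png')[y:y+100,x:x+80],None,fx=5,fy=5,interpolation=2) for n,x,y in (('s16',380,150),('d16',280,100))]
cv2.imwrite('pics/f16.png',np.hstack(a))
E
```

```text
21.125 [0.6496 0.1911 0.1526] [ 7.071e-01  7.071e-01 -4.000e-04 -2.000e-04] 0.028279816863037422 [-0.1 -0.3 -0.8]
21.175 [0.6496 0.1911 0.1525] [ 7.071e-01  7.071e-01 -4.000e-04 -2.000e-04] 0.02775085017692319 [ 0.1  0.9 -1.3]
```

View pics/f16.png

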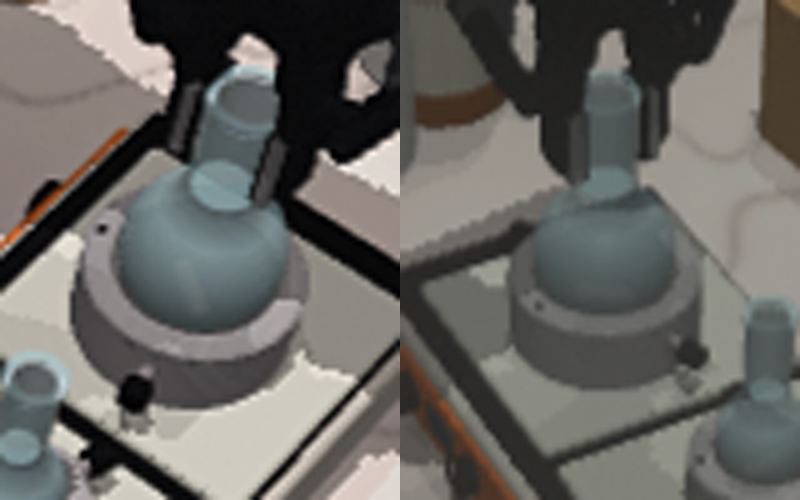

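Request:
{"fn": "arm_command", "kwargs": {"rows": [[0, 0, 0, 0, 0, -0.1, 1], [0, 0, 0, 0, 0, -0.1, 1], [0, 0, 0, 0, 0, -0.1, 0.55], [0, 0, 0, 0, 0, -0.1, 0.4], [0, 0, 0, 0, 0, -0.1, 0.2]]}}

```text
time_s: 21.85
tool_pos: [0.6499, 0.1912, 0.1525]
ee_rot: [0.707, 0.707, 0.0, 0.0]
force: [-0.4, 0.3, 0.3]
finger_gap: 0.0676
```

Request:
{"fn": "arm_command", "kwargs": {"rows": [[0, 0, 0, 0, 0, 0, 0], [0, 0, 0, 0, 0, 0, 0], [0, 0, 0, 0, 0, 2, 0], [0, 0, 0, 0, 0, 5, 0], [0, 0, 0, 0, 0, 9, 0]]}}

```text
time_s: 22.48
tool_pos: [0.6496, 0.1911, 0.2439]
ee_rot: [0.707, 0.707, -0.0, -0.0]
force: [-0.0, -0.4, 0.1]
finger_gap: 0.0852
```

```bash
python3 look.py w17;python3 look.py s17 scene; python3 look.py d17 side; python3 - <<'E'
from h import *
a=[cv2.resize(cv2.imread(f'pics/{n}.png')[y:y+100,x:x+80],None,fx=5,fy=5,interpolation=2) for n,x,y in (('s17',380,150),('d17',280,100))]
cv2.imwrite('pics/f17.png',np.hstack(a))
E
```

```text
22.475 [0.6496 0.1911 0.2439] [ 7.071e-01  7.071e-01 -3.000e-04 -2.000e-04] 0.08524558309178432 [-0.  -0.4  0.1]
22.525 [0.6526 0.192  0.2508] [0.7071 0.7071 0.0039 0.0022] 0.08537103334289294 [2.4 1.4 3.9]
22.575 [0.6529 0.192  0.2493] [0.7071 0.7071 0.0044 0.0025] 0.08548519970953455 [ 0.6 -0.4  0.3]
```

View pics/f17.png

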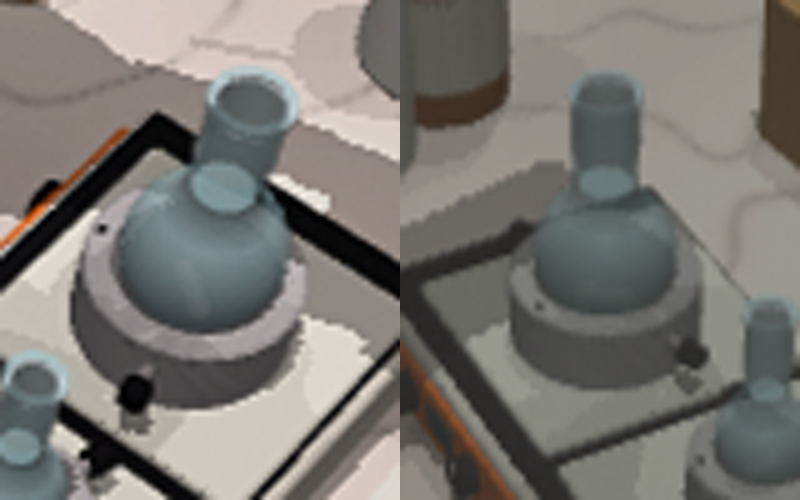

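View pics/w17.png

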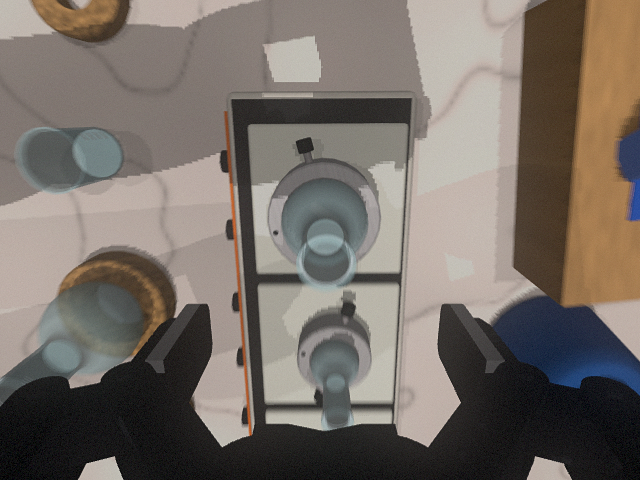

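Request:
{"fn": "arm_command", "kwargs": {"rows": [[0, 0, 0, -5, -2.5, 0, 0], [0, 0, 0, -10, -5.3, 0, 0], [0, 0, 0, -15, -8, 0, 0], [0, 0, 0, -20, -10.6, 0, 0], [0, 0, 0, -21.6, -11.6, -1, 0]]}}

```text
time_s: 23.25
tool_pos: [0.4308, 0.0741, 0.2324]
ee_rot: [0.707, 0.707, -0.0, -0.0]
force: [0.4, 0.4, -0.9]
finger_gap: 0.0857
```

Request:
{"fn": "arm_command", "kwargs": {"rows": [[0, 0, 0, 0, 0, -1, 0], [0, 0, 0, 0, 0, -1, 0], [0, 0, 0, 0, 0, -1, 0], [0, 0, 0, 0, 0, -1, 0], [0, 0, 0, 0, 0, -1, 0]]}}

```text
time_s: 23.88
tool_pos: [0.4342, 0.0754, 0.2224]
ee_rot: [0.707, 0.707, 0.0, 0.0]
force: [-0.6, 0.6, 0.7]
finger_gap: 0.0854
```

```bash
python3 look.py w18
```

```text
23.875 [0.4342 0.0754 0.2224] [0.707  0.7072 0.     0.    ] 0.08535818603512134 [-0.6  0.6  0.7]
```

View pics/w18.png

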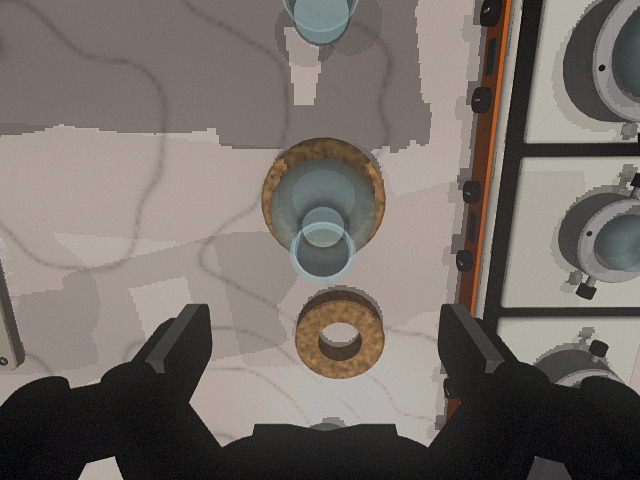

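```bash
python3 - <<'E'
from h import *
W=vision.calibration('wrist')
t=telemetry.state()['tool_pos'];print(onz(W,322.5,253,.1606),t,onz(W,323.5,197,.03))
E
```

```text
[0.43371041 0.07733369 0.1606    ] [0.4341144  0.0753383  0.22237846] [0.43418297 0.0828331  0.03      ]
```

Request:
{"fn": "arm_command", "kwargs": {"rows": [[0, 0, 0, 0, 0.05, -4, 0], [0, 0, 0, 0, 0.05, -7, 0], [0, 0, 0, 0, 0.05, -9.7, 0], [0, 0, 0, 0, 0.05, -10.4, 0], [0, 0, 0, 0, 0.05, -10.4, 0.2]], "force": 50}}

```text
time_s: 24.55
tool_pos: [0.434, 0.0757, 0.1184]
ee_rot: [0.707, 0.707, -0.0, -0.0]
force: [0.4, 0.7, 0.4]
finger_gap: 0.0701
```

Request:
{"fn": "arm_command", "kwargs": {"rows": [[0, 0, 0, 0, 0, 0, 1], [0, 0, 0, 0, 0, 0, 1], [0, 0, 0, 0, 0, 0, 1], [0, 0, 0, 0, 0, 0, 1], [0, 0, 0, 0, 0, 0, 1]]}}

```text
time_s: 25.18
tool_pos: [0.4342, 0.0758, 0.119]
ee_rot: [0.707, 0.707, 0.0, 0.0]
force: [-2.0, 0.2, 7.2]
finger_gap: 0.0333
```

Request:
{"fn": "arm_command", "kwargs": {"rows": [[0, 0, 0, 0, 0, 0.5, 1], [0, 0, 0, 0, 0, 2, 1], [0, 0, 0, 0, 0, 5, 1], [0, 0, 0, 0, 0, 9, 1], [0, 0, 0, 0, 0, 13, 1]]}}

```text
time_s: 25.8
tool_pos: [0.4336, 0.0756, 0.2504]
ee_rot: [0.707, 0.707, 0.0, 0.0]
force: [0.9, -0.2, -1.8]
finger_gap: 0.0332
```

```bash
python3 look.py w19
```

```text
25.8 [0.4336 0.0756 0.2504] [7.071e-01 7.071e-01 1.000e-04 1.000e-04] 0.0331756542219474 [ 0.9 -0.2 -1.8]
```

View pics/w19.png

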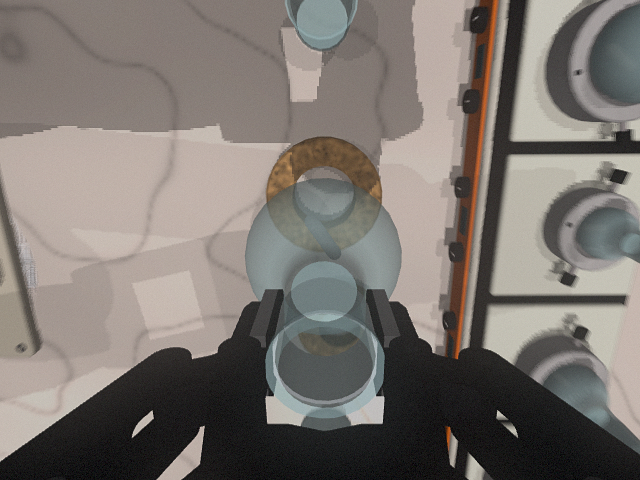

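Request:
{"fn": "arm_command", "kwargs": {"rows": [[0, 0, 0, 0, -1, 4.5, 1], [0, 0, 0, 0, -6, 4.5, 1], [0, 0, 0, 1, -11.5, 4.5, 1], [0, 0, 0, 3, -17, 4.5, 1], [0, 0, 0, 6, -22, 4.5, 1]]}}

```text
time_s: 26.48
tool_pos: [0.4937, -0.1462, 0.2944]
ee_rot: [0.707, 0.707, 0.0, 0.0]
force: [0.9, 0.6, -1.2]
finger_gap: 0.0332
```

Request:
{"fn": "arm_command", "kwargs": {"rows": [[0, 0, 0, 4, -4, 0, 1], [0, 0, 0, 9, -7, 0, 1], [0, 0, 0, 13.5, -8.2, 0, 1], [0, 0, 0, 16.5, -8.2, 0, 1], [0, 0, 0, 16.5, -8.2, -3, 1]]}}

```text
time_s: 27.1
tool_pos: [0.6622, -0.227, 0.2657]
ee_rot: [0.707, 0.707, 0.001, 0.003]
force: [0.4, 0.6, -2.1]
finger_gap: 0.0333
```

Request:
{"fn": "arm_command", "kwargs": {"rows": [[0, 0, 0, 0, 0, -2, 1], [0, 0, 0, 0, 0, -3, 1], [0, 0, 0, 0, 0, -3, 1], [0, 0, 0, 0, 0, -3, 1], [0, 0, 0, 0, 0, -3, 1]]}}

```text
time_s: 27.72
tool_pos: [0.6593, -0.2265, 0.2345]
ee_rot: [0.707, 0.707, 0.0, 0.001]
force: [0.5, -0.5, -0.8]
finger_gap: 0.0331
```

```bash
python3 look.py w20;python3 look.py s20 scene; python3 look.py d20 side; python3 - <<'E'
from h import *
a=[cv2.resize(cv2.imread(f'pics/{n}.png')[y:y+120,x:x+100],None,fx=4,fy=4,interpolation=2) for n,x,y in (('s20',220,290),('d20',380,200))]
cv2.imwrite('pics/f20.png',np.hstack(a))
E
```

```text
27.725 [ 0.6593 -0.2265  0.2345] [7.071e-01 7.071e-01 4.000e-04 8.000e-04] 0.033134155704543596 [ 0.5 -0.5 -0.8]
27.775 [ 0.6592 -0.2265  0.2343] [7.071e-01 7.071e-01 3.000e-04 7.000e-04] 0.03305379168098175 [ 0.8 -0.2 -1. ]
27.825 [ 0.6591 -0.2264  0.2341] [7.071e-01 7.071e-01 2.000e-04 5.000e-04] 0.032578294847915974 [ 0.2  1.1 -1.9]
```

View pics/f20.png

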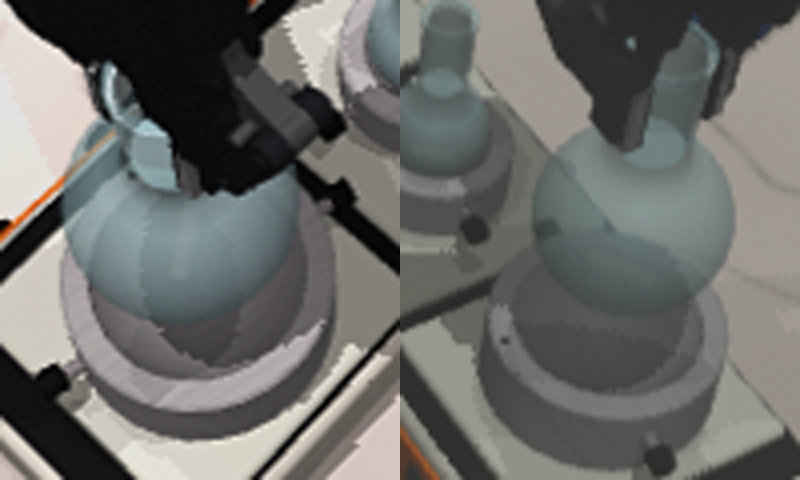

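View pics/w20.png

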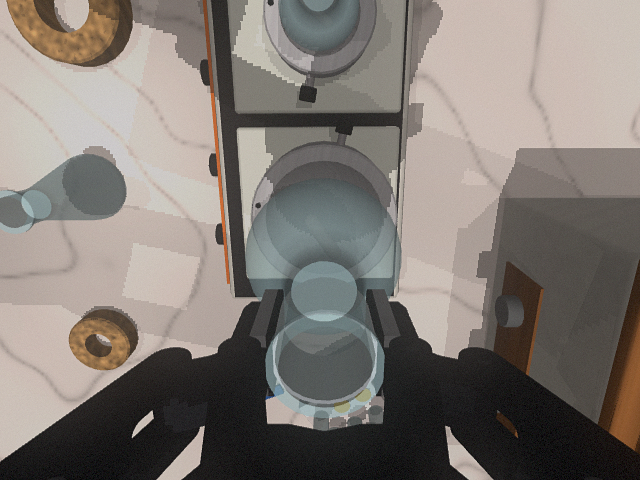

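```bash
python3 -c "
from rel import *
rel((265,342),(438.5,253.5),.1753,(269.5,358.2),(432.3,281.3),.102,324,142,.054)"
```

```text
S [-0.07  0.32] D [-0.17 -0.23]
W bowl [ 0.6596 -0.2225  0.102 ] tcp [ 0.659  -0.2264  0.234 ]
```

Request:
{"fn": "arm_command", "kwargs": {"rows": [[0, 0, 0, 0, 0.1, -1.5, 1], [0, 0, 0, 0, 0.1, -3, 1], [0, 0, 0, 0, 0.1, -4, 1], [0, 0, 0, 0, 0.1, -4.4, 1], [0, 0, 0, 0, 0.1, -4.4, 1]]}}

```text
time_s: 28.5
tool_pos: [0.6588, -0.2253, 0.1889]
ee_rot: [0.707, 0.707, -0.0, -0.0]
force: [-0.8, -1.0, -1.5]
finger_gap: 0.033
```

```bash
python3 look.py s21 scene; python3 look.py d21 side; python3 - <<'E'
from h import *
a=[cv2.resize(cv2.imread(f'pics/{n}.png')[y:y+120,x:x+100],None,fx=4,fy=4,interpolation=2) for n,x,y in (('s21',220,290),('d21',380,200))]
cv2.imwrite('pics/f21.png',np.hstack(a))
E
```

```text
28.5 [ 0.6588 -0.2253  0.1889] [ 7.071e-01  7.071e-01 -1.000e-04 -3.000e-04] 0.032965340865622486 [-0.8 -1.  -1.5]
28.55 [ 0.659  -0.2254  0.1894] [7.071e-01 7.071e-01 0.000e+00 1.000e-04] 0.03306721447820312 [-0.4  1.  -1.6]
```

View pics/f21.png

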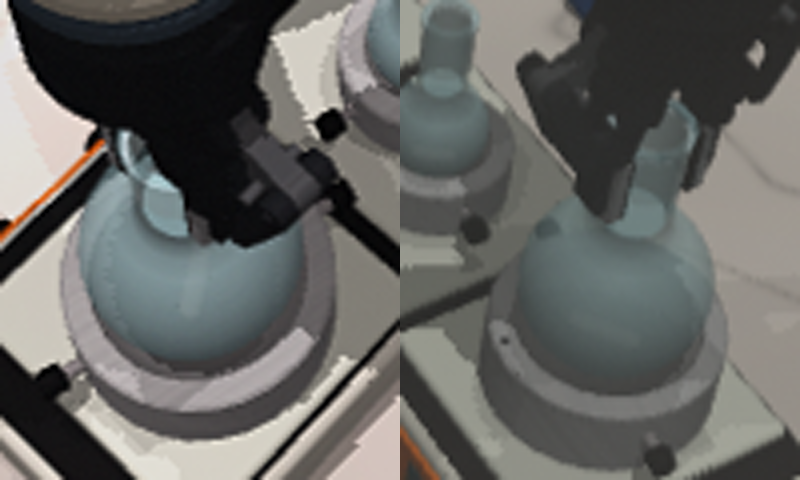

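```bash
python3 -c "
from rel import *
rel((268.1,352.8),(434.1,271),.1307,(269.5,358.2),(432.3,281.3),.102,324,142,.054)"
```

```text
S [-0.12  0.17] D [ 0.05 -0.09]
W bowl [ 0.6597 -0.2189  0.102 ] tcp [ 0.6592 -0.2254  0.1897]
```

Within 1–2 mm in both views. Lower on to the seat.

Request:
{"fn": "arm_command", "kwargs": {"rows": [[0, 0, 0, 0, 0.05, -0.6, 1], [0, 0, 0, 0, 0.05, -1, 1], [0, 0, 0, 0, 0.05, -1.2, 1], [0, 0, 0, 0, 0.05, -1.3, 1], [0, 0, 0, 0, 0.05, -1.3, 1]]}}

```text
time_s: 29.22
tool_pos: [0.6589, -0.2248, 0.1764]
ee_rot: [0.707, 0.707, 0.0, 0.0]
force: [-0.1, 1.0, -1.5]
finger_gap: 0.0334
```

```bash
python3 look.py s22 scene; python3 look.py d22 side; python3 - <<'E'
from h import *
a=[cv2.resize(cv2.imread(f'pics/{n}.png')[y:y+120,x:x+100],None,fx=4,fy=4,interpolation=2) for n,x,y in (('s22',220,290),('d22',380,200))]
cv2.imwrite('pics/f22.png',np.hstack(a))
E
```

```text
29.225 [ 0.6589 -0.2248  0.1764] [0.7071 0.7071 0.     0.    ] 0.0333842329571575 [-0.1  1.  -1.5]
29.275 [ 0.659  -0.2248  0.1764] [7.071e-01 7.071e-01 1.000e-04 1.000e-04] 0.032707792846032764 [ 0.7  0.2 -1.7]
```

View pics/f22.png

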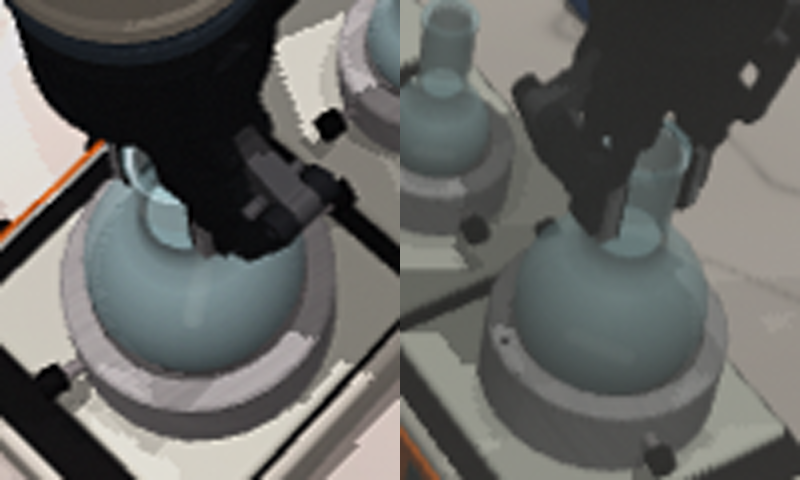

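Request:
{"fn": "arm_command", "kwargs": {"rows": [[0, 0, 0, 0, 0, -0.1, 1], [0, 0, 0, 0, 0, -0.1, 1], [0, 0, 0, 0, 0, -0.1, 1], [0, 0, 0, 0, 0, -0.1, 1], [0, 0, 0, 0, 0, -0.1, 1]]}}

```text
time_s: 29.95
tool_pos: [0.6591, -0.2249, 0.176]
ee_rot: [0.707, 0.707, 0.0, 0.0]
force: [-1.8, -0.1, 4.7]
finger_gap: 0.0331
```

Request:
{"fn": "arm_command", "kwargs": {"rows": [[0, 0, 0, 0, 0, -0.05, 0.55], [0, 0, 0, 0, 0, -0.05, 0.4], [0, 0, 0, 0, 0, -0.05, 0.2], [0, 0, 0, 0, 0, -0.05, 0], [0, 0, 0, 0, 0, -0.05, 0]]}}

```text
time_s: 30.58
tool_pos: [0.6588, -0.2248, 0.1747]
ee_rot: [0.707, 0.707, -0.0, -0.0]
force: [-0.5, 1.0, 0.2]
finger_gap: 0.0854
```

Request:
{"fn": "arm_command", "kwargs": {"rows": [[0, 0, 0, 0, 0, 1, 0], [0, 0, 0, 0, 0, 4, 0], [0, 0, 0, 0, 0, 8, 0], [0, 0, 0, 0, 0, 12, 0], [0, 0, 0, -6, 0, 13, 0]]}}

```text
time_s: 31.2
tool_pos: [0.6024, -0.2256, 0.309]
ee_rot: [0.707, 0.708, 0.002, 0.004]
force: [-1.0, -1.3, -0.6]
finger_gap: 0.0853
```

Request:
{"fn": "arm_command", "kwargs": {"rows": [[0, 0, 0, -5, 0, 0, 0], [0, 0, 0, -10, 0, 0, 0], [0, 0, 0, -15, 0, 0, 0], [0, 0, 0, -15, 0, 0, 0], [0, 0, 0, -15, 0, 0, 0]]}}

```text
time_s: 31.82
tool_pos: [0.4497, -0.2252, 0.306]
ee_rot: [0.707, 0.707, 0.0, 0.001]
force: [0.4, -0.2, 0.2]
finger_gap: 0.0857
```

```bash
python3 look.py s23 scene; python3 look.py d23 side
```

```text
31.825 [ 0.4497 -0.2252  0.306 ] [7.072e-01 7.070e-01 5.000e-04 1.200e-03] 0.08569340503636075 [ 0.4 -0.2  0.2]
31.875 [ 0.45   -0.2252  0.3057] [7.071e-01 7.071e-01 4.000e-04 1.000e-03] 0.08476316966404428 [ 0.1 -0.1 -1.3]
```

View pics/s23.png

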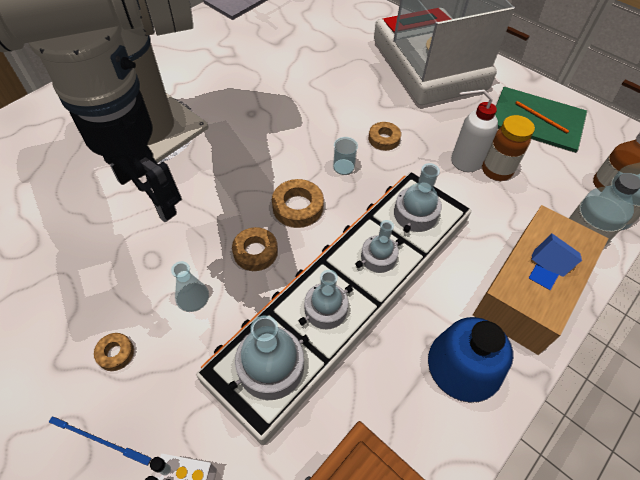

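View pics/d23.png

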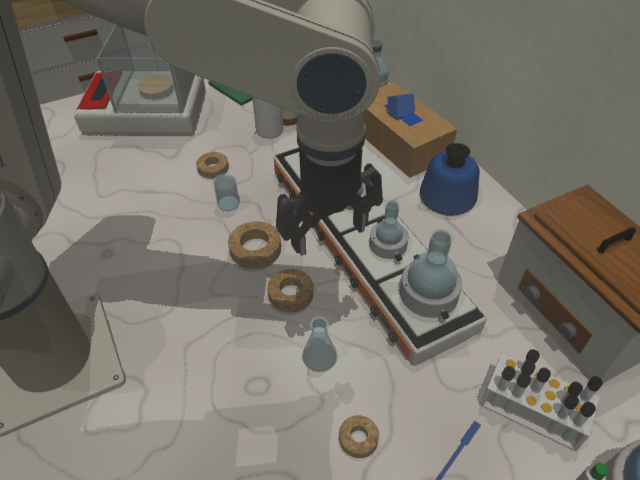

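```bash
python3 - <<'E'
from h import *
S=vision.calibration('scene')
for n,p in (('250',(.659,-.2255,.217)),('50',(.657,-.0865,.173)),('25',(.6585,.061,.162)),('100',(.65,.1905,.190))): print(n,np.round(proj(S,p),1))
s=cv2.imread('pics/s23.png');cv2.imwrite('pics/z.png',cv2.resize(s[155:405,225:455],None,fx=2.4,fy=2.4,interpolation=2))
E
```

```text
250 [264.  328.1]
50 [329.6 277.3]
25 [387.6 225.1]
100 [431.1 169.2]
```

View pics/z.png

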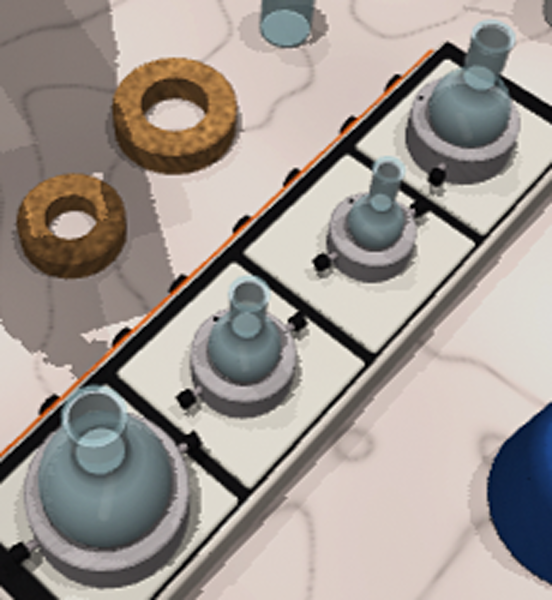

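```bash
python3 -c "
from cell import job; print(job.hand_in())"
```

```text
the job is handed in; nothing more can be done
None
```

All four round-bottom flasks are seated upright and released in the heating blocks of their own size. I handed the job in after about 32 s on the robot clock, and it reported no verdict. Each flask was gripped by the neck and lowered to within about 1 mm of its seat. The 250 ml flask showed contact with its bowl before I opened the jaws.

**Last checks:**
- **Flasks:** In the final scene picture, the four mouths lie within about 2 pixels of where seated, upright flasks should appear. The side view agrees for the 50 and 250 ml flasks; the arm hid the 25 and 100 ml blocks there, so I rely on pictures taken right after each of those was released.
- **Bystanders:** The beaker and the conical flask look unmoved in both final views. I judged this by eye rather than measuring it.
- **Arm:** It stands clear with the gripper open and touches nothing.

**Disagreements:** The three cameras differed by 2–7 mm in y on some blocks and flasks. I placed each flask by comparing the ball with the bowl in the same view before lowering it.

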